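# Put the lantern batteries on charge

## Robot

A 6-joint arm with a two-finger parallel gripper is mounted at the origin on the work surface. World frame = base frame: x ahead of the robot, y to its left, z up, the work surface at z = 0. Lengths are in m, angles in rad, forces in N, time in s.
With the tool pointing down it reaches from about 0.4 to 0.825 m from the base axis. Payload 7 kg.
Tool frame: the origin (TCP) lies at the very end of the fingers, on their centre line; the grasp point (between the pads) lies 19 mm behind it (bot.tcp_to_grasp is the distance from the TCP to the grasp point, in m); x points along the fingers, y is the direction in which the jaws open and shut, and the axes are right-handed (so a half turn about x gives the same grasp; the last joint's range is limited). The gripper opens to 88 mm and grips with 3 to 60 N. Pads are 19 mm wide; open, the fingers measure 130 mm over their backs; the gripper's body (78 mm by 193 mm) begins 47 mm behind the grasp point.
Start: joints at [-0.971, 0.359, 0.012, 0, -1.224, -0.288], TCP at [0.207, -0.642, 0.199] pointing down, gripper open.
Joint ranges: [-3.07, 3.07], [-1.43, 2.12], [-1.02, 1.25], [-3.03, 1.67], [-3.05, -0], [-3.03, 3.03]. Speed limits (rad/s): [2.39, 2.39, 3.01, 3.14, 3.14, 3.14].

## Interface

Orientations are given as [roll, pitch, yaw] about the fixed x, y, z axes, in that order (R = Rz(yaw) Ry(pitch) Rx(roll)).
In Python, from cell import telemetry, optics, ticket, bot gives the robot as it stands.
- The arm moves only by the tool play_rows, never from a script. Its argument "targets" is a list of rows, each a list of 4 numbers: the shift along the tool's x, y, z in m, then the turn about the tool's x in degrees. In form: [[dx, dy, dz, turn], ...]. A call has 1 to 8 rows; each row shifts and turns the commanded pose from where the row before left it, along the tool's axes as they then stand; what a row does not reach is not made up. A row lasts 1/12 s, in which the tool goes at most 41.7 mm and 7.16 degrees, less where a joint would pass 70% of its speed; a pose out of reach is approached as far as the arm can. A call is refused whole if a number of a shift passes 0.0417 or a number of a turn 7.16, either way. A call with a gripper value outside its range is refused whole. "jaw" is the gripper command: -1 is fully open, 1 is shut, values between are in proportion, set as the call begins (left out, the last holds). The fingers move at their own pace and stop on an object; "newtons" is the grip in N (left out, the last holds). Time passes only in rows, so rows that do not move let the fingers close. It gives the time, the measured TCP pose, the force and the opening at its end, in the units of the state.
- telemetry.sense(): the state, without advancing time (a new reading comes with each control period).
- optics.grab_frame(name): name is "scene" or "top"; returns the picture (420x560x3 uint8, red, green, blue); there is no depth.
- optics.camera_params(name): a dict with "fx", "fy", "cx", "cy" (pixels), "world_to_cam" (4x4, takes a point from world to camera coordinates). Camera axes: x right, y up, looking along -z (the intrinsics and any distortion apply to the point x, -y, -z); pixel columns grow to the right and rows downward; lengths in m; the calibration is good to about 2 mm. A picture is of the moment at which its call begins. camera_params takes no time and is no camera call.
- ticket.hand_in(): hands the job in, once; it reports no verdict.
The state is a dict: "clock": time; "joint_pos": joint angles; "joint_velocities": joint speeds; "effort": joint torques, N m; "position": TCP position; "ee_rot": TCP orientation; "ft_force": force on the tool from outside, world axes, zero at the start; "torque": the same for the moment, N m; "grip_width": finger opening in m.
Only numpy, scipy, OpenCV 4.12 (cv2) and the standard library are available. Lean on these libraries where they do the work, as an engineer would, in place of code of your own. Each camera call takes 0.05 s, during which the arm holds its last target.

## Task

Put the lantern batteries on charge: move the tyre lever that was left in the grey charging tray into the wooden tool tray beside its twin, and set every battery down in the charging tray, handle up. Then, on the white control box, roll the knurled thumbwheel back to its zero stop (its top towards the robot) and from there forward (its top away from the robot) exactly one click for each battery in the tray. When it is set, and not before, press the three keys one at a time, left, then right, then middle, and leave everything else on the shelf where it is.

Things in the scene. Friction and masses are not known exactly. Their poses are not given: they have to be found in the camera images.
- tray: the charging tray, fixed: open grey tray, outside 138 mm (x) x 284 mm (y) x 24 mm high, floor 8 mm above the shelf, walls 6 mm thick standing 16 mm above the floor; inside 126 x 272 mm. Four pairs of flat brass contact strips mark four places side by side along y at -99, -33, 33, 99 mm (any place in the tray will do). Origin: centre of the underside
- ctrl: the white control box, fixed: 150 mm (x) x 170 mm (y) x 55 mm high; thumbwheel on its far part, keys on its near part. Origin: centre of the underside; its x points away from the robot
- wheel_axis (a point): centre of the thumbwheel, on its axle, 40 mm above the shelf; axes as the control box. The wheel stands on edge, 18 mm wide, axle along the box's y; radius 34 mm, 36 over the knurling (ribs 2 mm high every 12 degrees), so its top is 76 mm above the shelf, 21 above the box. Low cheeks of radius 29 mm beside it
- wheel (a joint): thumbwheel angle, rad: 0 at its zero stop, grows as the top rolls away from the robot (box +x). Ball detent: click n is at 0.30 n (10 mm of rim a click); 8 clicks of travel. A white line on it stands at the first white tick of the cheeks (nearest the robot) at zero and moves on a tick a click, 5 ticks. About 2 N along the rim rolls it over a click. Starts 1 to 3 clicks up, perhaps between clicks
- key_left (a joint): the left of the three sprung round keys in a row on the near part of the control box (left and right as the robot sees them, left is +y): travel in m, 0 up, 0.006 fully down; counts as pressed beyond 0.0045; about 5 N takes it down fully; it springs back
- key_mid (a joint): the middle of the three sprung round keys in a row on the near part of the control box (left and right as the robot sees them, left is +y): travel in m, 0 up, 0.006 fully down; counts as pressed beyond 0.0045; about 5 N takes it down fully; it springs back
- key_right (a joint): the right of the three sprung round keys in a row on the near part of the control box (left and right as the robot sees them, left is +y): travel in m, 0 up, 0.006 fully down; counts as pressed beyond 0.0045; about 5 N takes it down fully; it springs back
- key_left_top (a point): middle of the top face of the left key, 24 mm across; the keys are 52 mm apart; z is up
- key_mid_top (a point): middle of the top face of the middle key, 24 mm across; the keys are 52 mm apart; z is up
- key_right_top (a point): middle of the top face of the right key, 24 mm across; the keys are 52 mm apart; z is up
- battery_a: a lantern battery (2 to 4 are there): grey box 100 x 48 x 34 mm, long along its x, with a black carrying handle above: a bar 60 (along x) x 12 x 12 mm, its middle 56 mm above the underside, on two end posts, 16 mm open under it. 0.2 to 0.4 kg. Origin: centre of the underside; z up through the handle
- battery_b: a lantern battery (2 to 4 are there): grey box 100 x 48 x 34 mm, long along its x, with a black carrying handle above: a bar 60 (along x) x 12 x 12 mm, its middle 56 mm above the underside, on two end posts, 16 mm open under it. 0.2 to 0.4 kg. Origin: centre of the underside; z up through the handle
- battery_c: a lantern battery (2 to 4 are there): grey box 100 x 48 x 34 mm, long along its x, with a black carrying handle above: a bar 60 (along x) x 12 x 12 mm, its middle 56 mm above the underside, on two end posts, 16 mm open under it. 0.2 to 0.4 kg. Origin: centre of the underside; z up through the handle
- battery_d: a lantern battery (2 to 4 are there): grey box 100 x 48 x 34 mm, long along its x, with a black carrying handle above: a bar 60 (along x) x 12 x 12 mm, its middle 56 mm above the underside, on two end posts, 16 mm open under it. 0.2 to 0.4 kg. Origin: centre of the underside; z up through the handle
- lever: the grey plastic tyre lever left in the charging tray: lies along its own x, 140 mm long; handle 90 x 20 x 12 mm high from x = -70 to 20 mm, then a tip 14 mm wide, 8 mm high, to x = 70 mm. 50 g. Origin: under the middle of its length, on the underside
- lever2: its twin, already lying in the tool tray in its +y half, along the tray; may be shifted inside the tray
- tooltray: the wooden tool tray, fixed: outside 200 mm (x) x 130 mm (y) x 22 mm high, floor 6 mm above the shelf, walls 8 mm thick; inside 184 x 114 mm. Origin: centre of the underside; the twin lever lies about 30 mm to its +y side, the -y side is free
- pot: bystander: small aluminium pot with a screw-top lid, 94 mm across, 94 mm high
- cups: bystander: stacked pair of green plastic cups, 76 mm across, 104 mm high
- awl: bystander: awl with a wooden handle, 160 mm long, lying along its x
- tin: bystander: tin, 64 mm across, 75 mm high
- tape: bystander: roll of black tape, 96 mm across, 22 mm high
There are look-alikes about, which are no part of the job. Leave any red or yellow look-alike of the lever alone.

How it is judged:
By the outcome, as a careful person would: the job done as asked, in the order asked, and still so for the second after the job is handed in, with the robot touching nothing.
Of battery_b, battery_c, battery_d only 1 to 3 are there at a start; the rules pass over those that are not, and their reading is None.
At some moment in a run one of battery_a, battery_b, battery_c, battery_d may be knocked a few centimetres aside while the robot is not near it.
Once in a run the grip may slacken for a moment while it holds something.
It also fails if it takes over 210 s, if anything falls off the work surface, if the arm or the gripper's body presses on something with over 40 N, if the wrist force passes 120 N, or if a joint passes its speed limit or range.

## Working session

There is one attempt and no reset: what is moved stays moved. The work goes in short steps, Python scripts to look and compute and a tool call to move; the robot and the scene stay as the last step left them, time stands still between calls to the robot, and variables do not carry over. Pictures are saved under pics/ and viewed, and the job is handed in when it is done.

Besides the shell and the picture viewer there is one more tool, called after "Emit:" as name([rows], argument=value, ...), one row to a line, values as JSON. play_rows: Moves the arm, as the interface text tells. Its arguments: {"type":"object","properties":{"targets":{"type":"array","items":{"type":"array","items":{"type":"number"}}},"jaw":{"type":"number"},"newtons":{"type":"number"}},"required":["targets"]}

```bash
ls; mkdir -p pics
python3 - <<'E'
from cell import telemetry, optics, ticket, bot
import cv2
s=telemetry.sense()
for k,v in s.items(): print(k,v)
for n in("scene","top"):
    im=optics.grab_frame(n); cv2.imwrite(f"pics/{n}0.png",im[:,:,::-1])
    print(n,optics.camera_params(n))
E
```

```text
pics
clock 0.0
joint_pos [-9.70924968e-01  3.59385212e-01  1.10199310e-02 -3.68382586e-04
 -1.22410584e+00 -2.88116015e-01]
joint_velocities [ 1.01798446e-04  9.42541934e-05  2.11823541e-04  1.34724550e-03
 -3.50543164e-04  1.00635711e-04]
effort [ 1.33079542e-03 -5.82723355e+01  2.93060428e+01  6.99736252e+00
  6.99873941e-03 -1.46209027e-04]
position [ 0.20684957 -0.64193374  0.19830359]
ee_rot [1.65504286 1.56908609 1.96667275]
ft_force [ 1.2478482  -0.09946132 -0.76251468]
torque [0.0499989  0.03676857 0.0003759 ]
grip_width 0.08772332139803933
scene {'fx': 477.2380108419246, 'fy': 477.2380108419246, 'cx': 279.61768660423036, 'cy': 214.7923430453884, 'world_to_cam': array([[-0.60513032,  0.79607237, -0.0092776 ,  0.28331429],
       [-0.48586523, -0.36004618,  0.79643062,  0.21576211],
       [ 0.63067605,  0.48645198,  0.60465874, -1.63618342],
       [ 0.        ,  0.        ,  0.        ,  1.        ]])}
top {'fx': 387.4779129116053, 'fy': 387.4779129116053, 'cx': 280.2526493532782, 'cy': 209.10835642970426, 'world_to_cam': array([[-0.01116986, -0.99975836,  0.01893303,  0.01277838],
       [ 0.99731243, -0.00976743,  0.07261212, -0.56093728],
       [-0.07240965,  0.01969322,  0.99718054, -1.02993512],
       [ 0.        ,  0.        ,  0.        ,  1.        ]])}
```

View pics/scene0.png

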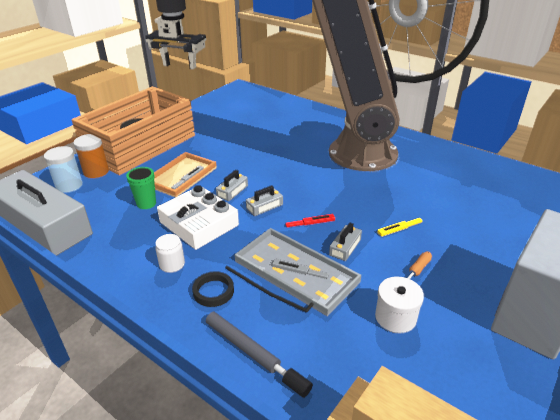

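View pics/top0.png

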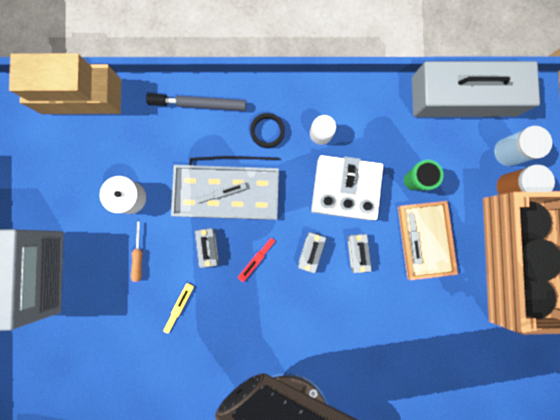

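Top view: three batteries at about (206,248), (313,252) and (359,253), and the grey lever in the tray at (222,192). The red lever (257,259) and yellow lever (179,308) are look-alikes. The tool tray with the twin is at (428,240), the control box at (348,187), and the grey toolbox at (475,90) is not a battery.

```bash
cat > h.py <<'E'
import numpy as np, cv2
from cell import telemetry, optics, ticket, bot
from scipy.spatial.transform import Rotation as R
def cam(n):
    p=optics.camera_params(n); return p['fx'],p['fy'],p['cx'],p['cy'],np.array(p['world_to_cam'])
def ray(n,uv,z):
    fx,fy,cx,cy,T=cam(n); u,v=uv
    d=T[:3,:3].T@np.array([(u-cx)/fx,-(v-cy)/fy,-1.]); o=-T[:3,:3].T@T[:3,3]
    return o+d*(z-o[2])/d[2]
def proj(n,p):
    fx,fy,cx,cy,T=cam(n); c=T[:3,:3]@np.array(p)+T[:3,3]
    return np.array([cx+fx*c[0]/-c[2], cy-fy*c[1]/-c[2]])
def grab(n,name):
    im=optics.grab_frame(n)[:,:,::-1].copy(); cv2.imwrite(f"pics/{name}.png",im); return im
def crop(im,x0,y0,w,h,s,name):
    cv2.imwrite(f"pics/{name}.png",cv2.resize(im[y0:y0+h,x0:x0+w],None,fx=s,fy=s,interpolation=cv2.INTER_CUBIC))
def pose():
    s=telemetry.sense(); M=R.from_euler('xyz',s['ee_rot']).as_matrix(); return s,np.array(s['position']),M
def jawang(M): return np.degrees(np.arctan2(M[1,1],M[0,1]))
def st():
    s,p,M=pose(); print('t',round(s['clock'],2),'p',np.round(p,4),'jaw',round(jawang(M),1),'x',np.round(M[:,0],3),'F',np.round(s['ft_force'],1),'w',round(s['grip_width'],4),'j6',round(s['joint_pos'][5],2))
def go(target,ang=None):
    """print tool-frame shift to target, and turn for jaw angle(mod 180). order: shift first"""
    s,p,M=pose(); d=M.T@(np.array(target)-p); st()
    print(' shift',np.round(d,4),end=' ')
    if ang is not None:
        t=-(ang-jawang(M)); t=(t+90)%180-90; print('turn',round(t,1),'(alt',round(t-np.sign(t)*180,1),') j6 deg',round(np.degrees(s['joint_pos'][5]),1),end='')
    print()
E
python3 - <<'E'
from h import *
im=cv2.imread('pics/top0.png'); crop(im,160,140,310,160,2.5,'c1')
im=cv2.imread('pics/scene0.png'); crop(im,130,150,250,170,3,'c2')
st()
E
```

```text
t 0.1 p [ 0.2069 -0.642   0.1984] jaw 107.9 x [-0.001  0.001 -1.   ] F [-0.  -0.  -0.2] w 0.0872 j6 -0.29
```

View pics/c1.png

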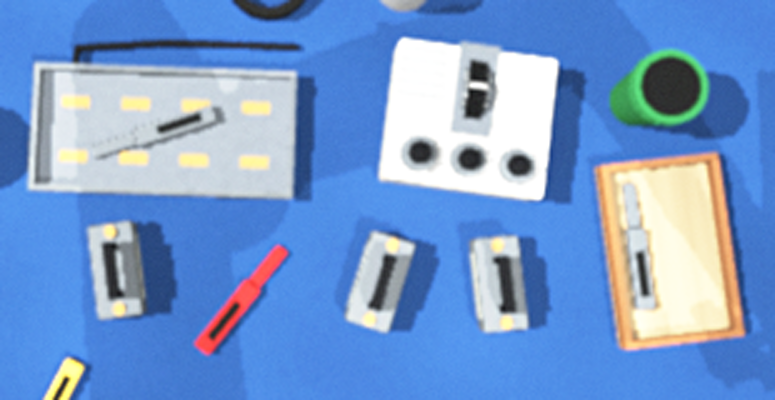

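View pics/c2.png

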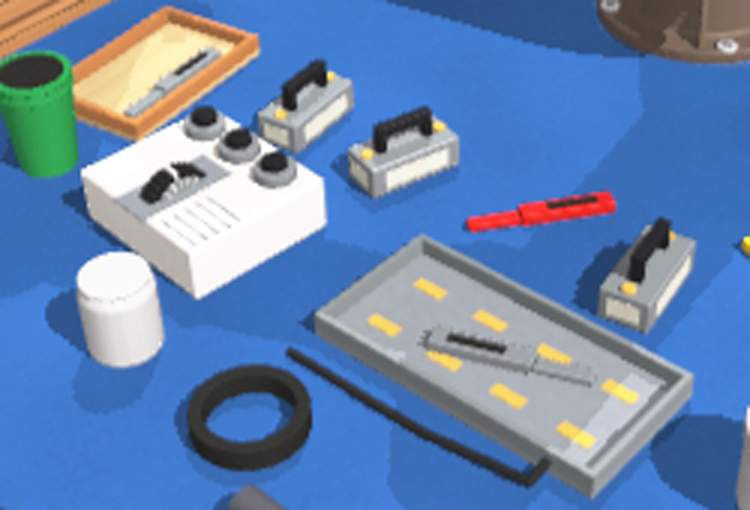

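Run:
```python
from h import *
im=cv2.imread('pics/top0.png')
hsv=cv2.cvtColor(im,cv2.COLOR_BGR2HSV)
def f(c): return (160+(c[0]+.5)/2.5-.5,140+(c[1]+.5)/2.5-.5)
print('tray corners'); T=[ray('top',f(c),.024) for c in [(35,63),(298,72),(295,199),(28,190)]]
for t in T: print(np.round(t,3))
c=np.mean(T,0); print('c',c.round(4),'sides',[round(np.linalg.norm(T[i]-T[(i+1)%4]),3) for i in range(4)], 'yaw(long axis y)',np.degrees(np.arctan2(*( (T[0]-T[1])+(T[3]-T[2]))[[0,1]])))
print('tooltray'); T=[ray('top',f(c),.022) for c in [(596,165),(720,153),(745,336),(624,349)]]
for t in T: print(np.round(t,3))
print('c',np.mean(T,0).round(4),'sides',[round(np.linalg.norm(T[i]-T[(i+1)%4]),3) for i in range(4)])
d=(T[0]-T[3])+(T[1]-T[2]); print('yaw x-axis',np.degrees(np.arctan2(d[1],d[0])))
print('ctrl'); T=[ray('top',f(c),.055) for c in [(402,37),(559,56),(546,199),(380,180)]]
print('c',np.mean(T,0).round(4),'sides',[round(np.linalg.norm(T[i]-T[(i+1)%4]),3) for i in range(4)])
d=(T[0]-T[3])+(T[1]-T[2]); print('yaw x-axis',np.degrees(np.arctan2(d[1],d[0])))
# lever
a=ray('top',f((222,113)),.008+.008);b=ray('top',f((97,157)),.008+.006)
print('lever',a,b,np.linalg.norm(a-b),(a+b)/2,'x dir',np.degrees(np.arctan2(b[1]-a[1],b[0]-a[0])))
a=ray('top',f((645,308)),.006+.010);b=ray('top',f((629,184)),.006+.006)
print('lever2',a,b,np.linalg.norm(a-b),(a+b)/2,'x dir',np.degrees(np.arctan2(b[1]-a[1],b[0]-a[0])))
# dark bars
dark=(im.max(2)<70).astype(np.uint8)
n,l,s,cc=cv2.connectedComponentsWithStats(dark)
for i in range(1,n):
    if 15<s[i,4]<400:
        cnt,_=cv2.findContours((l==i).astype(np.uint8),0,2); r=cv2.minAreaRect(cnt[0]); bx=cv2.boxPoints(r)
        e=sorted([(np.linalg.norm(bx[k]-bx[k-1]),k) for k in (0,1)]); k=e[0][1]
        p=(bx[k]+bx[k-1])/2;q=(bx[(k+1)%4]+bx[(k+2)%4])/2
        P,Q=ray('top',p,.062),ray('top',q,.062); dd=P-Q
        print(cc[i].round(1),s[i,4],'ctr@62',ray('top',cc[i],.062).round(4)[:2],'ang',round(np.degrees(np.arctan2(dd[1],dd[0]))%180,1),'len',round(np.linalg.norm(dd),3))
```

```text
tray corners
[0.684 0.294 0.024]
[0.672 0.009 0.024]
[0.533 0.014 0.024]
[0.546 0.301 0.024]
c [0.6086 0.1546 0.024 ] sides [np.float64(0.285), np.float64(0.138), np.float64(0.287), np.float64(0.138)] yaw(long axis y) 2.474032055604087
tooltray
[ 0.567 -0.314  0.022]
[ 0.579 -0.451  0.022]
[ 0.381 -0.47   0.022]
[ 0.368 -0.338  0.022]
c [ 0.4737 -0.3931  0.022 ] sides [np.float64(0.137), np.float64(0.199), np.float64(0.132), np.float64(0.2)]
yaw x-axis 6.088727060828808
ctrl
c [ 0.616  -0.1732  0.055 ] sides [np.float64(0.168), np.float64(0.153), np.float64(0.176), np.float64(0.154)]
yaw x-axis -8.31067361466518
lever [0.62844958 0.09275603 0.016     ] [0.58168845 0.22889407 0.014     ] 0.14395891644974124 [0.60506902 0.16082505 0.015     ] x dir 108.95673690076248
lever2 [ 0.41142414 -0.3643976   0.016     ] [ 0.54656944 -0.3532057   0.012     ] 0.13566690702139045 [ 0.47899679 -0.35880165  0.014     ] x dir 4.734080753854147
[485.7  79.1] 203 ctr@62 [ 0.904 -0.55 ] ang 89.8 len 0.133
[156.   99.3] 204 ctr@62 [0.8521 0.3327] ang 85.2 len 0.052
[267.  129.7] 338 ctr@62 [0.7687 0.0404
[... 635 characters left out ...]
 354 ctr@62 [0.3951 0.5992] ang 1.8 len 0.176
[ 54.5 244.8] 20 ctr@62 [0.4722 0.5861] ang 1.8 len 0.031
[204.3 248. ] 72 ctr@62 [0.4595 0.2043] ang 6.2 len 0.052
[312.9 252.3] 59 ctr@62 [ 0.4453 -0.0754] ang 160.5 len 0.053
[362.  253.3] 75 ctr@62 [ 0.4411 -0.2027] ang 7.1 len 0.054
[416.6 249.1] 21 ctr@62 [ 0.4502 -0.3457] ang 6.1 len 0.037
[ 42.  270.3] 22 ctr@62 [0.4079 0.6156] ang 1.9 len 0.05
[249.  268.2] 20 ctr@62 [0.4067 0.0897] ang 140.7 len 0.04
[ 40.9 298.3] 28 ctr@62 [0.3377 0.6159] ang 1.9 len 0.062
[182.5 297.9] 16 ctr@62 [0.3337 0.2593] ang 150.8 len 0.039
[292.9 377.7] 42 ctr@62 [ 0.131  -0.0194] ang 78.4 len 0.069
[314.7 398.7] 163 ctr@62 [ 0.0788 -0.0737] ang 62.1 len 0.215
```

Run:
```python
from h import *
def g(c): return (130+(c[0]+.5)/3-.5,150+(c[1]+.5)/3-.5)
print('lever scene', ray('scene',g((428,338)),.016), ray('scene',g((592,378)),.012))
print('bat handle ends scene', [ray('scene',g(c),.056).round(3)[:2] for c in [(635,262),(664,232),(378,140),(427,122),(292,97),(322,75)]])
print('crate base', ray('top',(486,196),0.0), ray('top',(490,325),0.0))
go((.610,.147,.2),19)
```

```text
lever scene [0.63435814 0.10395487 0.016     ] [0.58963149 0.23497716 0.012     ]
bat handle ends scene [array([0.492, 0.212]), array([0.444, 0.211]), array([ 0.483, -0.072]), array([ 0.433, -0.054]), array([ 0.477, -0.186]), array([ 0.429, -0.189])]
crate base [ 0.59364501 -0.56965852  0.        ] [ 0.23953353 -0.56294179  0.        ]
t 0.1 p [ 0.2069 -0.642   0.1984] jaw 107.9 x [-0.001  0.001 -1.   ] F [-0.  -0.  -0.2] w 0.0872 j6 -0.29
 shift [-0.0007  0.6274  0.6257] turn 88.9 (alt -91.1 ) j6 deg -16.5
```

Run:
```python
from h import *
def g(c): return (130+(c[0]+.5)/3-.5,150+(c[1]+.5)/3-.5)
T=[ray('scene',g(c),.024) for c in [(422,236),(693,376),(592,484),(315,316)]]
for t in T: print(t.round(3))
print(np.mean(T,0),[round(np.linalg.norm(T[i]-T[(i+1)%4]),3) for i in range(4)])
```

```text
[0.54  0.024 0.024]
[0.551 0.304 0.024]
[0.692 0.3   0.024]
[0.676 0.018 0.024]
[0.6147658  0.16132379 0.024     ] [np.float64(0.28), np.float64(0.141), np.float64(0.283), np.float64(0.136)]
```

Emit:
play_rows([
  [0,0,0.0417,0],
  [0,0.0417,0.0417,0],
  [0,0.0417,0.0417,0],
  [0,0.0417,0.0417,0],
  [0,0.0417,0.0417,0],
  [0,0.0417,0.0417,0],
  [0,0.0417,0.0417,0],
  [0,0.0417,0.0417,0],
], jaw=0)

```text
clock: 0.77
position: [0.38, -0.3681, 0.199]
ee_rot: [1.998, 1.57, 2.31]
ft_force: [1.1, -0.9, 0.0]
grip_width: 0.0452
```

Run:
```python
from h import *
go((.610,.147,.2),19)
```

```text
t 0.77 p [ 0.38   -0.3681  0.199 ] jaw 107.8 x [-0.  0. -1.] F [ 1.1 -0.9  0. ] w 0.0452 j6 -0.86
 shift [-0.0009  0.4198  0.3768] turn 88.8 (alt -91.2 ) j6 deg -49.3
```

Emit:
play_rows([
  [0,0.031,0.0278,0],
  [0,0.031,0.0278,0],
  [0,0.031,0.0278,0],
  [0,0.031,0.0278,0],
  [0,0.031,0.0278,0],
  [0,0.031,0.0278,0],
  [0,0.031,0.0278,0],
  [0,0.031,0.0278,0],
])

```text
clock: 1.43
position: [0.5155, -0.0637, 0.1993]
ee_rot: [0.82, 1.571, 1.132]
ft_force: [1.0, -1.4, -0.2]
grip_width: 0.0438
```

Emit:
play_rows([
  [0,0.031,0.0278,0],
  [0,0.031,0.0278,0],
  [0,0.031,0.0278,0],
  [0,0.031,0.0278,0],
  [0,0.031,0.0278,0],
  [0,0,0,-7],
  [0,0,0,-7],
  [0,0,0,-7],
])

```text
clock: 2.1
position: [0.5998, 0.1253, 0.1982]
ee_rot: [2.86, 1.569, -2.738]
ft_force: [-0.4, -0.9, -0.2]
grip_width: 0.0439
```

Emit:
play_rows([
  [0,0,0,-7],
  [0,0,0,-7],
  [0,0,0,-7],
  [0,0,0,-7],
  [0,0,0,-7],
  [0,0,0,-7],
  [0,0,0,-7],
  [0,0,0,-7],
])

```text
clock: 2.77
position: [0.5998, 0.1243, 0.1988]
ee_rot: [1.798, 1.57, -2.824]
ft_force: [0.4, -0.1, -0.6]
grip_width: 0.0439
```

Emit:
play_rows([
  [0.03,0,0,-7],
  [0.03,0,0,-7],
  [0,0,0,0],
])

```text
clock: 3.02
position: [0.5962, 0.1231, 0.1333]
ee_rot: [1.527, 1.561, -2.851]
ft_force: [-2.5, -0.4, -2.2]
grip_width: 0.044
```

Run:
```python
from h import *
go((.610,.147,.1),19)
a=grab('top','t1'); b=grab('scene','s1')
s,p,M=pose(); w=s['grip_width']
print(p)
for n,im in(('top',a),('scene',b)):
    q=proj(n,p); print(n,q, proj(n,p+M[:,1]*w/2),proj(n,p-M[:,1]*w/2)); x,y=int(q[0])-70,int(q[1])-60
    for P in(p,p+M[:,1]*w/2,p-M[:,1]*w/2): cv2.circle(im,tuple(np.round(proj(n,P)).astype(int)),1,(0,0,255),-1)
    crop(im,x,y,140,110,5,'cal_'+n); print(x,y)
```

```text
t 3.02 p [0.5962 0.1231 0.1333] jaw -160.9 x [-0.009 -0.003 -1.   ] F [-2.5 -0.4 -2.2] w 0.044 j6 -0.19
 shift [ 0.0331 -0.0211  0.018 ] turn 0.1 (alt -179.9 ) j6 deg -10.8
[0.59949099 0.12382713 0.13870934]
top [232.43471395 190.07695469] [235.37421773 198.64511776] [229.5042124 181.5350316]
162 130
scene [287.25723461 218.91394297] [290.10106966 213.50317137] [284.32798023 224.48723613]
217 158
```

View pics/cal_top.png

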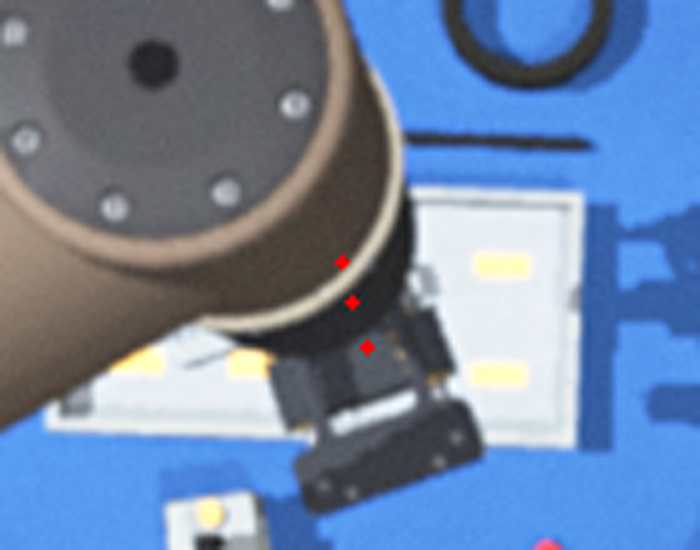

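View pics/cal_scene.png

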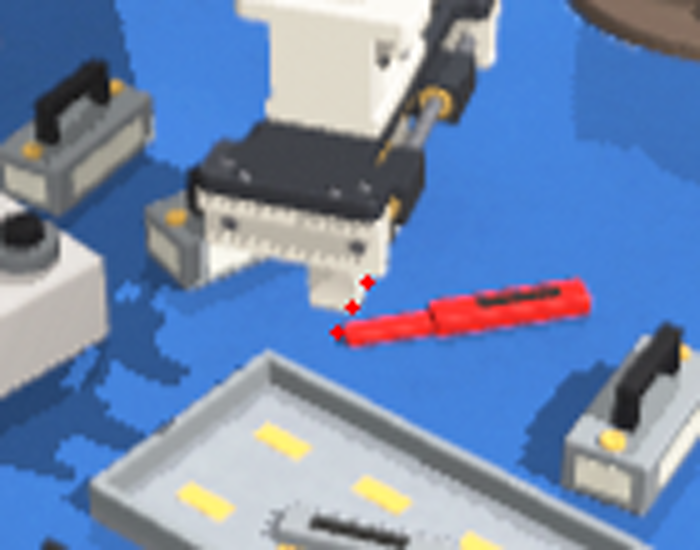

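Run:
```python
from h import *
b=grab('scene','s2'); st(); s,p,M=pose(); w=s['grip_width']
for P in(p,p+M[:,1]*w/2,p-M[:,1]*w/2): print(proj('scene',P))
crop(b,240,150,100,90,7,'cal2')
```

```text
t 3.17 p [0.6006 0.1243 0.1402] jaw -161.4 x [ 0.    -0.001 -1.   ] F [0.8 0.9 0.1] w 0.0439 j6 -0.2
[287.13246058 218.71563185]
[289.98293688 213.31589422]
[284.19591723 224.27840873]
```

View pics/cal2.png

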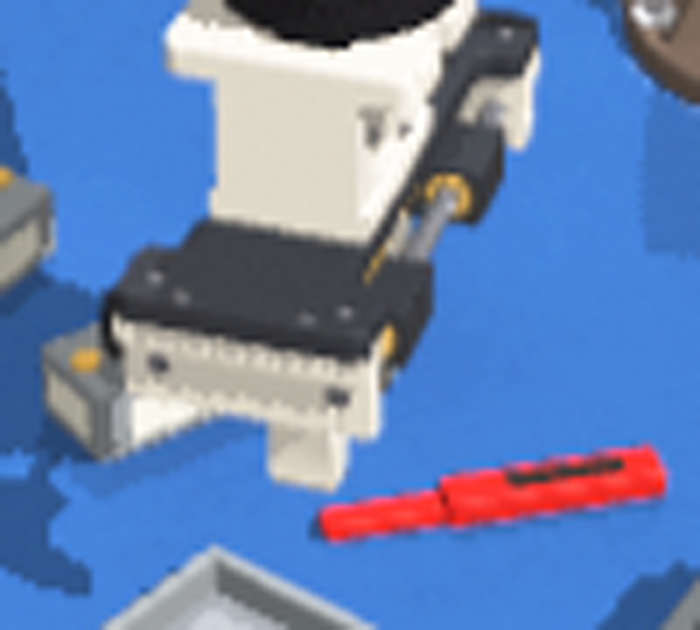

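Run:
```python
from h import *
go((.613,.151,.012),19)
```

```text
t 3.17 p [0.6006 0.1243 0.1402] jaw -161.4 x [ 0.    -0.001 -1.   ] F [0.8 0.9 0.1] w 0.0439 j6 -0.2
 shift [ 0.1282 -0.0202  0.0214] turn -0.4 (alt 179.6 ) j6 deg -11.3
```

Emit:
play_rows([
  [0.03,-0.02,0.0214,0],
  [0.03,0,0,0],
  [0.03,0,0,0],
  [0,0,0,0],
  [0,0,0,0],
])

```text
clock: 3.58
position: [0.6122, 0.1508, 0.0501]
ee_rot: [2.2, 1.569, -2.185]
ft_force: [1.2, 0.1, 0.6]
grip_width: 0.0437
```

Run:
```python
from h import *
b=grab('scene','s3'); go((.613,.151,.012),19)
crop(b,230,160,140,130,5,'s3c')
```

```text
t 3.63 p [0.6134 0.1513 0.0517] jaw -161.2 x [ 0.002  0.    -1.   ] F [-0.5 -0.3  0.6] w 0.0438 j6 -0.22
 shift [ 0.0397  0.0006 -0.0001] turn -0.2 (alt 179.8 ) j6 deg -12.8
```

View pics/s3c.png

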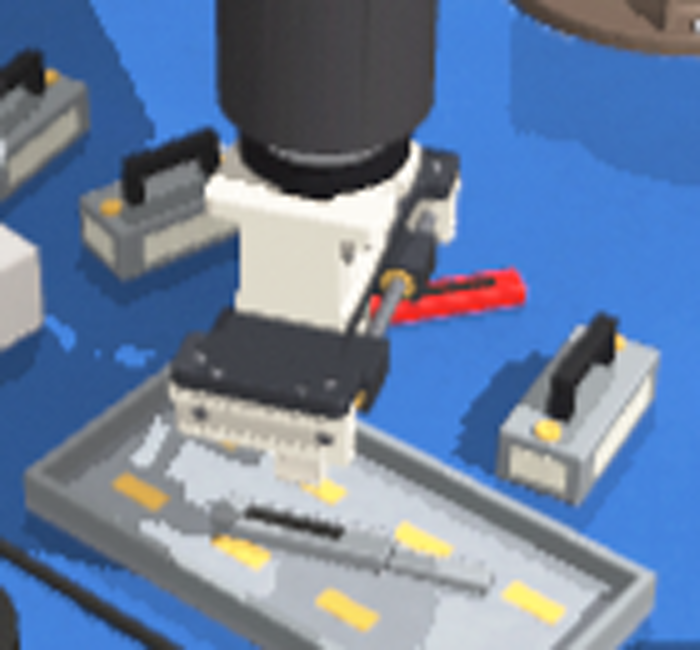

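Emit:
play_rows([
  [0.018,0,0,0],
  [0,0,0,0],
  [0,0,0,0],
])

```text
clock: 3.88
position: [0.6129, 0.1511, 0.0335]
ee_rot: [-1.551, 1.569, 0.348]
ft_force: [0.4, -0.2, 0.5]
grip_width: 0.0439
```

Run:
```python
from h import *
b=grab('scene','s4'); go((.613,.151,.012),19)
crop(b,250,210,100,80,8,'s4c')
```

```text
t 3.93 p [0.6132 0.1512 0.0337] jaw -161.2 x [ 0.002  0.001 -1.   ] F [ 1.   0.3 -0.1] w 0.0436 j6 -0.22
 shift [ 0.0217  0.0003 -0.0001] turn -0.2 (alt 179.8 ) j6 deg -12.7
```

View pics/s4c.png

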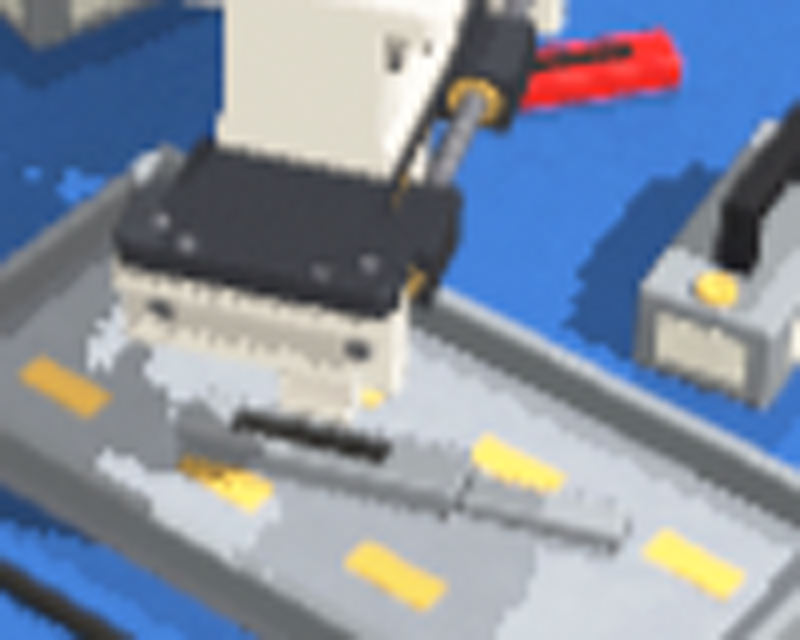

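Run:
```python
from h import *
s,p,M=pose()
for z in (.034,.045): 
    r=ray('scene',(250+325/8, 210+410/8),z); print('tip',z,r, 'in tool', (M.T@(r-p)).round(4))
r=ray('scene',(250+312/8, 210+436/8),.020); print('lever inlay',r,(M.T@(r-p)).round(4))
for c in [(180,430),(630,525)]:
  r=ray('scene',(250+c[0]/8, 210+c[1]/8),.017); print('lever ends',r,(M.T@(r-p)).round(4))
```

```text
tip 0.034 [0.62005008 0.14921065 0.034     ] in tool [-0.0002 -0.0059 -0.0041]
tip 0.045 [0.62967884 0.15619106 0.045     ] in tool [-0.0112 -0.0173 -0.0006]
lever inlay [0.61953217 0.14400608 0.02      ] [ 0.0138 -0.0037 -0.0089]
lever ends [0.63895846 0.10808258 0.017     ] [ 0.0168 -0.0104 -0.0491]
lever ends [0.59147303 0.24079213 0.017     ] [ 0.0168 -0.0084  0.0918]
```

Emit:
play_rows([
  [0,0,0,0],
  [0.007,0,0,0],
  [0.007,0,0,0],
  [0.006,0,0,0],
  [0,0,0,0],
  [0,0,0,0],
], jaw=-0.3)

```text
clock: 4.43
position: [0.6115, 0.1506, 0.0106]
ee_rot: [1.798, 1.569, -2.585]
ft_force: [0.4, -0.2, 0.4]
grip_width: 0.0567
```

Run:
```python
from h import *
b=grab('scene','s5'); st()
crop(b,250,210,100,80,8,'s5c')
```

```text
t 4.48 p [0.6119 0.1508 0.011 ] jaw -161.1 x [-0.001 -0.001 -1.   ] F [ 0.  -0.1 -0.3] w 0.0566 j6 -0.22
```

View pics/s5c.png

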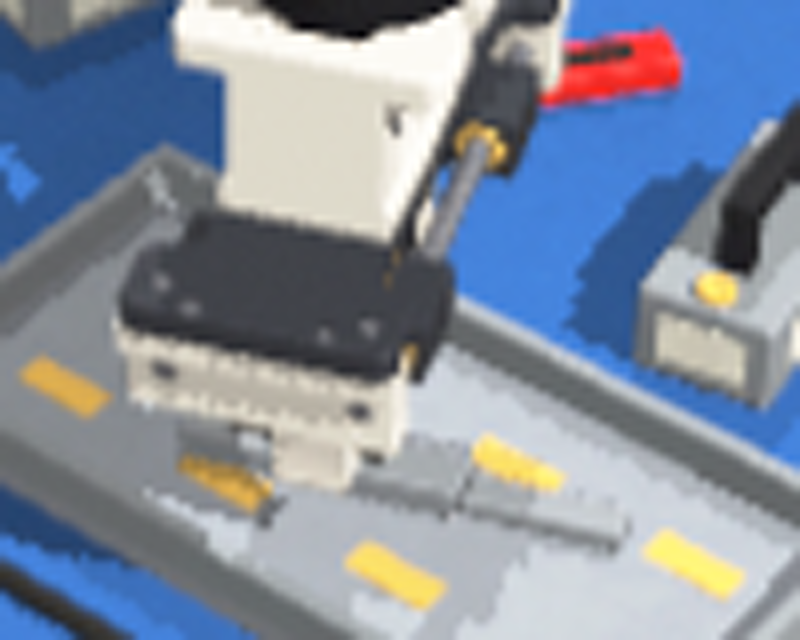

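Emit:
play_rows([
  [0,0,0,0],
  [0,0,0,0],
  [0,0,0,0],
  [0,0,0,0],
  [0,0,0,0],
  [0,0,0,0],
], jaw=1, newtons=30)

```text
clock: 4.98
position: [0.612, 0.1509, 0.0116]
ee_rot: [-1.231, 1.571, 0.669]
ft_force: [-0.1, -0.6, 0.3]
grip_width: 0.0226
```

Emit:
play_rows([
  [-0.02,0,0,0],
  [-0.03,0,0,0],
  [-0.03,0,0,0],
  [0,0,0,0],
])

```text
clock: 5.32
position: [0.6157, 0.1522, 0.098]
ee_rot: [-1.555, 1.561, 0.347]
ft_force: [1.8, 0.9, 1.2]
grip_width: 0.0013
```

Run:
```python
from h import *
b=grab('scene','s6'); a=grab('top','t6'); go((.480,-.415,.09),96)
crop(b,230,150,120,110,6,'s6c')
```

```text
t 5.42 p [0.6128 0.1514 0.0931] jaw -161.1 x [ 0.003  0.002 -1.   ] F [-0.4 -0.   0. ] w 0.0003 j6 -0.22
 shift [ 0.0017  0.3089 -0.4931] turn -77.1 (alt 102.9 ) j6 deg -12.7
```

View pics/s6c.png

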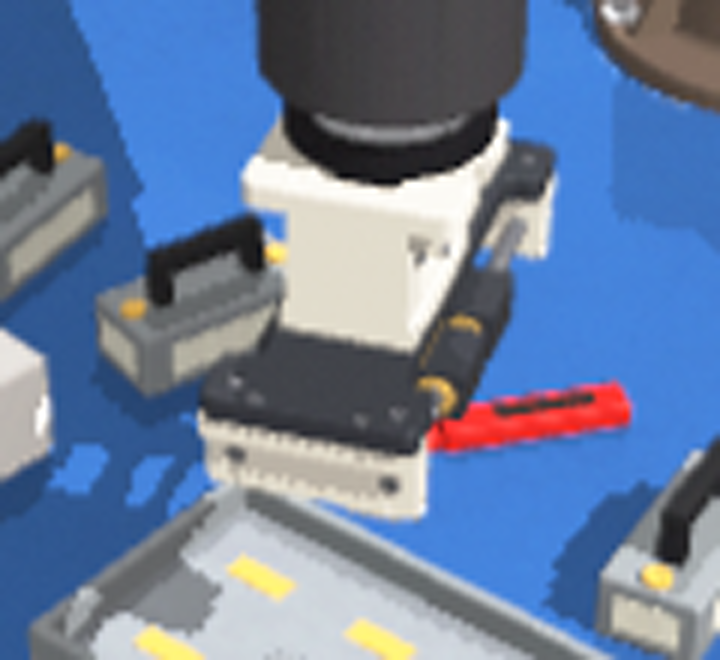

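The fingers were still closing at 22.6 mm when I lifted, so the lever wasn't gripped. I'll check where it lies now.

Run:
```python
from h import *
b=cv2.imread('pics/s6.png')
crop(b,230,220,140,100,5,'s6d')
```

```text
(no output)
```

View pics/s6d.png

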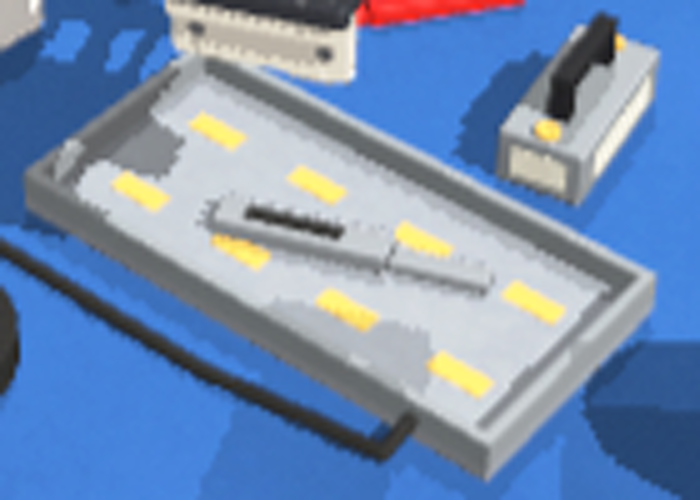

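Emit:
play_rows([
  [0,0,0,0],
  [0,0,0,0],
  [0,0,0,0],
  [0,0,0,0],
  [0,0,0,0],
  [0,0,0,0],
  [0,0,0,0],
], jaw=-0.1)

```text
clock: 6.0
position: [0.6119, 0.1509, 0.0912]
ee_rot: [1.754, 1.57, -2.63]
ft_force: [-0.3, -0.0, -0.4]
grip_width: 0.0414
```

Emit:
play_rows([
  [0.04,0,0,0],
  [0.03,0,0,0],
  [0.0095,0,0,0],
  [0,0,0,0],
  [0,0,0,0],
])

```text
clock: 6.42
position: [0.6125, 0.1509, 0.0124]
ee_rot: [2.672, 1.57, -1.71]
ft_force: [1.1, 0.7, 0.6]
grip_width: 0.0481
```

Emit:
play_rows([
  [0,0,0,0],
  [0,0,0,0],
  [0,0,0,0],
  [0,0,0,0],
  [0,0,0,0],
  [0,0,0,0],
  [0,0,0,0],
], jaw=1)

```text
clock: 7.0
position: [0.6121, 0.1509, 0.0122]
ee_rot: [-1.362, 1.57, 0.538]
ft_force: [-0.3, 0.7, 0.3]
grip_width: 0.0073
```

Run:
```python
from h import *
b=grab('scene','s7'); a=grab('top','t7'); st()
crop(b,240,200,120,90,6,'s7c'); crop(a,160,140,140,100,5,'t7c')
```

```text
t 7.1 p [0.612  0.1509 0.012 ] jaw -161.1 x [ 0.  0. -1.] F [-0.1 -0.6  0.8] w 0.0019 j6 -0.22
```

View pics/s7c.png

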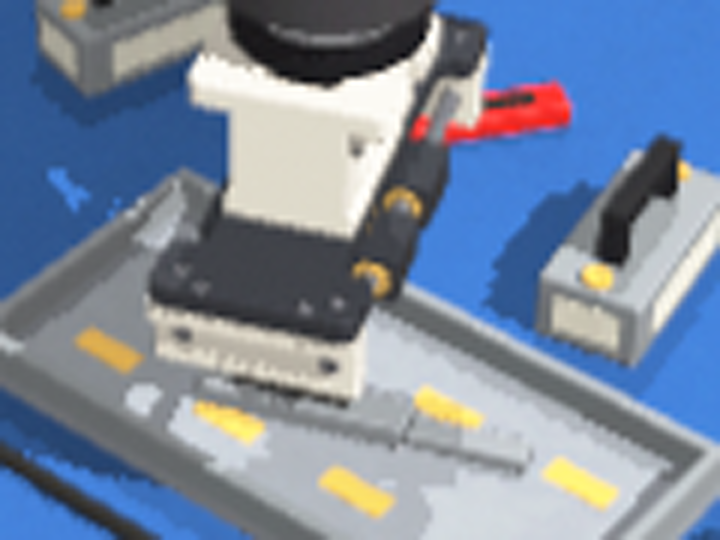

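View pics/t7c.png

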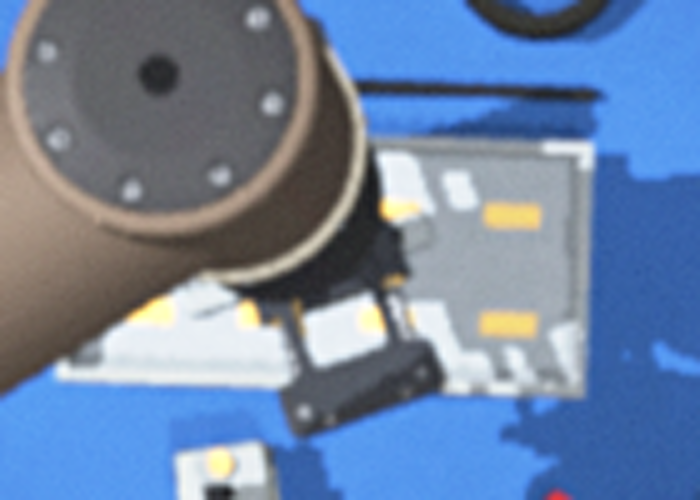

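Emit:
play_rows([
  [0,0,0,0],
  [0,0,0,0],
  [0,0,0,0],
  [0,0,0,0],
  [0,0,0,0],
  [0,0,0,0],
  [0,0,0,0],
  [0,0,0,0],
], jaw=-0.1)

```text
clock: 7.77
position: [0.612, 0.1509, 0.012]
ee_rot: [-1.338, 1.571, 0.562]
ft_force: [1.4, 0.2, 0.9]
grip_width: 0.0464
```

Run:
```python
from h import *
print(bot.tcp_to_grasp, [x for x in dir(bot) if x[0]!='_']); st()
```

```text
0.0188 ['PlanningError', 'tcp_to_grasp']
t 7.77 p [0.612  0.1509 0.012 ] jaw -161.1 x [ 0.  0. -1.] F [1.4 0.2 0.9] w 0.0464 j6 -0.22
```

Emit:
play_rows([
  [0.002,0,0,0],
  [0,0,0,0],
  [0.001,0,0,0],
  [0,0,0,0],
])

```text
clock: 8.1
position: [0.6119, 0.1509, 0.0087]
ee_rot: [1.63, 1.57, -2.753]
ft_force: [0.0, -0.0, -0.0]
grip_width: 0.0483
```

Emit:
play_rows([
  [0.002,0,0,0],
  [0,0,0,0],
  [0.002,0,0,0],
  [0,0,0,0],
])

```text
clock: 8.43
position: [0.6118, 0.1508, 0.0046]
ee_rot: [1.532, 1.57, -2.852]
ft_force: [-0.9, -0.0, 0.5]
grip_width: 0.0481
```

Emit:
play_rows([
  [0.002,0,0,0],
  [0,0,0,0],
  [0.002,0,0,0],
  [0,0,0,0],
])

```text
clock: 8.77
position: [0.6118, 0.1508, 0.0006]
ee_rot: [1.597, 1.57, -2.786]
ft_force: [-0.8, -0.1, -0.5]
grip_width: 0.0479
```

Run:
```python
from h import *
b=grab('scene','s8'); st()
crop(b,250,220,100,75,8,'s8c')
```

```text
t 8.82 p [0.6119 0.1508 0.0007] jaw -161.1 x [-0. -0. -1.] F [-1.1  0.3  0. ] w 0.048 j6 -0.22
```

View pics/s8c.png

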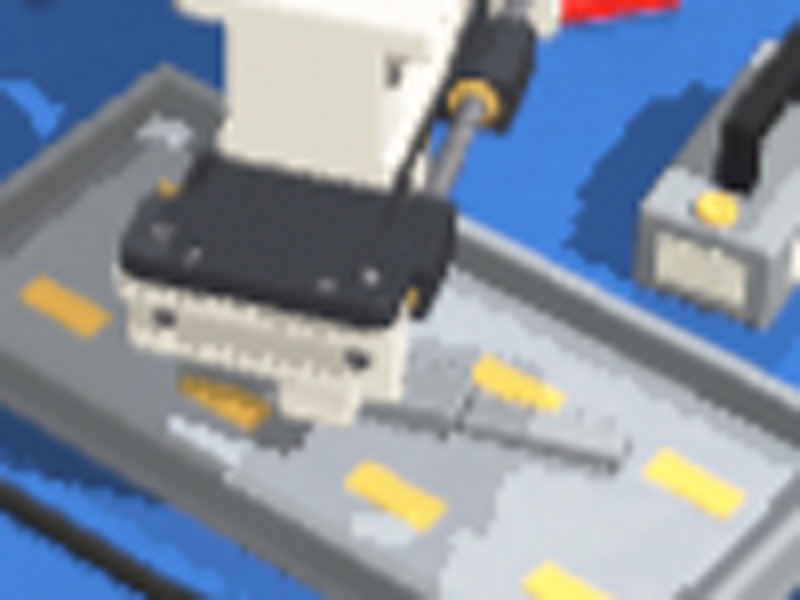

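Emit:
play_rows([
  [0.002,0,0,0],
  [0,0,0,0],
  [0.002,0,0,0],
  [0,0,0,0],
  [0,0,0,0],
])

```text
clock: 9.23
position: [0.6119, 0.1508, -0.0032]
ee_rot: [1.802, 1.571, -2.581]
ft_force: [0.3, 0.3, -0.2]
grip_width: 0.0481
```

Emit:
play_rows([
  [0.002,0,0,0],
  [0,0,0,0],
  [0,0,0,0],
])

```text
clock: 9.48
position: [0.6119, 0.1508, -0.0052]
ee_rot: [1.761, 1.57, -2.622]
ft_force: [-0.2, -0.2, -0.7]
grip_width: 0.048
```

Emit:
play_rows([
  [0.002,0,0,0],
  [0,0,0,0],
  [0,0,0,0],
])

```text
clock: 9.73
position: [0.6119, 0.1508, -0.0072]
ee_rot: [1.685, 1.571, -2.698]
ft_force: [-0.3, 0.2, -0.1]
grip_width: 0.0484
```

Run:
```python
from h import *
st()
```

```text
t 9.73 p [ 0.6119  0.1508 -0.0072] jaw -161.1 x [-0. -0. -1.] F [-0.3  0.2 -0.1] w 0.0484 j6 -0.22
```

Emit:
play_rows([
  [0,0,0,0],
  [0,0,0,0],
  [0,0,0,0],
  [0,0,0,0],
  [0,0,0,0],
  [0,0,0,0],
  [0,0,0,0],
  [0,0,0,0],
], jaw=1)

```text
clock: 10.4
position: [0.6121, 0.1509, -0.0069]
ee_rot: [-1.505, 1.571, 0.395]
ft_force: [-0.5, 0.2, 1.8]
grip_width: 0.0023
```

Run:
```python
from h import *
b=grab('scene','s9'); a=grab('top','t9'); st()
crop(b,240,200,120,90,6,'s9c');crop(a,160,140,140,100,5,'t9c')
```

```text
t 10.5 p [ 0.6121  0.151  -0.0069] jaw -161.1 x [ 0.  0. -1.] F [-0.   0.1  1.3] w 0.0007 j6 -0.22
```

View pics/s9c.png

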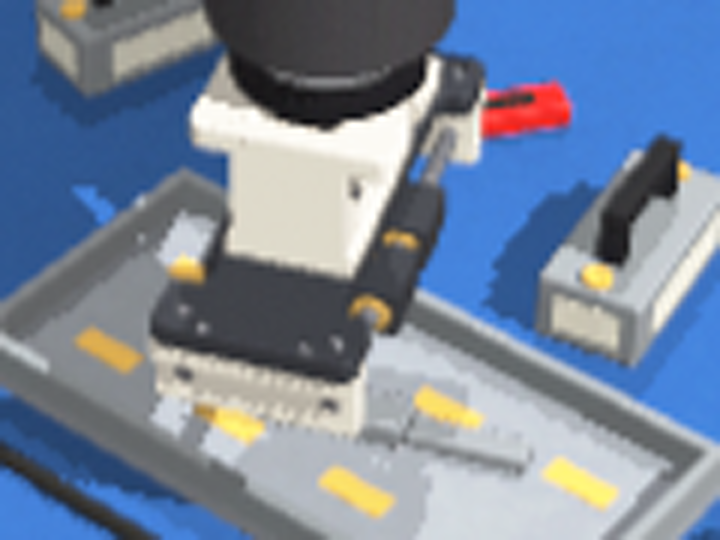

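View pics/t9c.png

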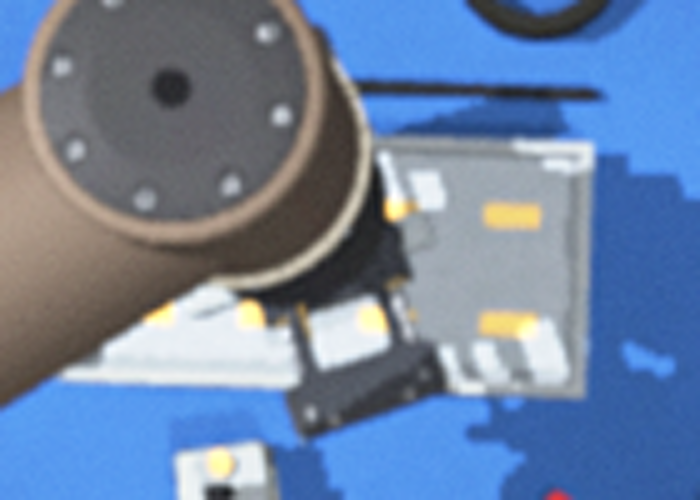

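Run:
```python
from h import *
s,p,M=pose()
for c in [(160,395),(362,435)]:
  for z in (.059,.08,.1,.12):
    r=ray('scene',(240+c[0]/6,200+c[1]/6),z); print(z,(M.T@(r-p)).round(4))
im=cv2.imread('pics/t9.png')
# top: black block outer end corners
for c in [(305,437),(445,392)]:
  for z in (.059,.1,.14):
    r=ray('top',(160+c[0]/5,140+c[1]/5),z); print('top',z,(M.T@(r-p)).round(4))
```

```text
0.059 [-0.0659 -0.0646 -0.0444]
0.08 [-0.0869 -0.0854 -0.0364]
0.1 [-0.1069 -0.1052 -0.0288]
0.12 [-0.1269 -0.1251 -0.0212]
0.059 [-0.0659 -0.0618  0.0359]
0.08 [-0.0869 -0.0828  0.0417]
0.1 [-0.1069 -0.1027  0.0472]
0.12 [-0.1269 -0.1226  0.0527]
top 0.059 [-0.0659  0.091   0.0427]
top 0.1 [-0.1069  0.0938  0.0379]
top 0.14 [-0.1469  0.0966  0.0332]
top 0.059 [-0.0659  0.0931 -0.0334]
top 0.1 [-0.1069  0.0958 -0.0351]
top 0.14 [-0.1469  0.0985 -0.0368]
```

Emit:
play_rows([
  [0,0,0,0],
  [0,0,0,0],
  [0,0,0,0],
  [0,0,0,0],
  [0,0,0,0],
  [0,0,0,0],
  [0,0,0,0],
  [0,0,0,0],
], jaw=-0.1)

```text
clock: 11.17
position: [0.6118, 0.1508, -0.0074]
ee_rot: [1.544, 1.57, -2.839]
ft_force: [0.9, 0.2, -0.2]
grip_width: 0.0461
```

Emit:
play_rows([
  [0.003,0,0,0],
  [0.003,0,0,0],
  [0,0,0,0],
  [0,0,0,0],
])

```text
clock: 11.5
position: [0.6117, 0.1507, -0.0135]
ee_rot: [1.763, 1.57, -2.62]
ft_force: [-0.1, 0.1, 0.2]
grip_width: 0.0483
```

Emit:
play_rows([
  [0.002,0,0,0],
  [0.001,0,0,0],
  [0,0,0,0],
  [0,0,0,0],
])

```text
clock: 11.83
position: [0.612, 0.1509, -0.0161]
ee_rot: [1.826, 1.571, -2.557]
ft_force: [-0.3, -0.7, -0.1]
grip_width: 0.0483
```

Emit:
play_rows([
  [0.002,0,0,0],
  [0,0,0,0],
  [0,0,0,0],
])

```text
clock: 12.08
position: [0.6119, 0.1508, -0.0182]
ee_rot: [1.674, 1.571, -2.709]
ft_force: [-0.5, 0.2, 0.2]
grip_width: 0.0484
```

Run:
```python
from h import *
b=grab('scene','s10'); st()
crop(b,250,220,100,75,8,'s10c')
```

```text
t 12.13 p [ 0.612   0.1509 -0.0181] jaw -161.1 x [-0. -0. -1.] F [-0.3  1.  -0.1] w 0.0479 j6 -0.22
```

View pics/s10c.png

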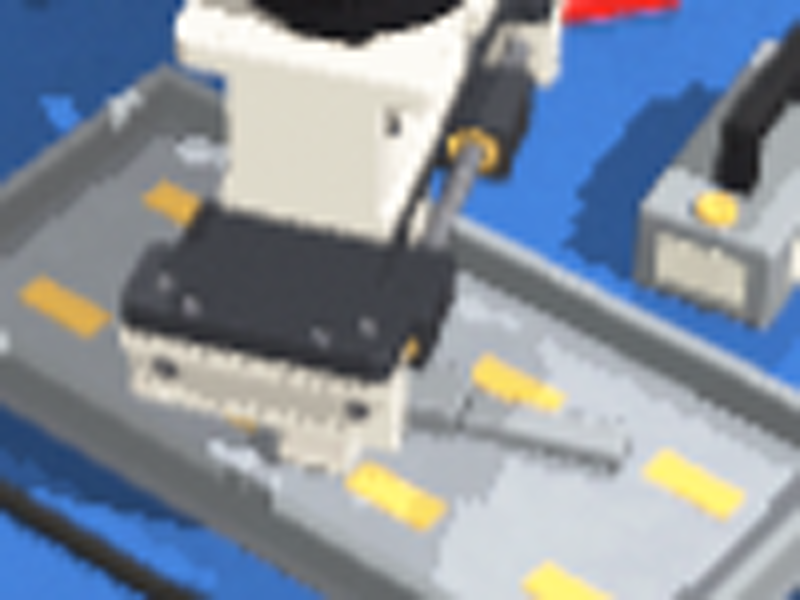

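Emit:
play_rows([
  [0.002,0,0,0],
  [0,0,0,0],
  [0.002,0,0,0],
  [0,0,0,0],
  [0,0,0,0],
])

```text
clock: 12.55
position: [0.6124, 0.151, -0.0191]
ee_rot: [-1.854, 1.569, 0.047]
ft_force: [-7.7, -0.3, 24.5]
grip_width: 0.0482
```

Emit:
play_rows([
  [0,0,0,0],
  [0,0,0,0],
  [0,0,0,0],
  [0,0,0,0],
  [0,0,0,0],
  [0,0,0,0],
  [0,0,0,0],
], jaw=1)

```text
clock: 13.13
position: [0.6135, 0.1513, -0.0191]
ee_rot: [-1.685, 1.568, 0.216]
ft_force: [-5.1, -1.0, 21.2]
grip_width: 0.0196
```

Floor contact came at a z reading of -0.019, so the real fingertips sit about 27 mm above the reported TCP. I'll allow for that from here on. The grip reads 19.6 mm, so the lever is held.

Emit:
play_rows([
  [-0.01,0,0,0],
  [-0.02,0,0,0],
  [-0.02,0,0,0],
  [-0.02,0,0,0],
  [-0.02,0,0,0],
  [0,0,0,0],
  [0,0,0,0],
])

```text
clock: 13.72
position: [0.6127, 0.1514, 0.0694]
ee_rot: [-1.336, 1.568, 0.564]
ft_force: [0.4, -0.1, -1.0]
grip_width: 0.0195
```

Run:
```python
from h import *
b=grab('scene','s11'); a=grab('top','t11'); go((.480,-.415,.07),96)
crop(b,230,180,130,100,6,'s11c')
```

```text
t 13.82 p [0.6114 0.1507 0.0674] jaw -161.2 x [-0.001 -0.    -1.   ] F [-0.1 -0.5 -0.8] w 0.0198 j6 -0.22
 shift [-0.0024  0.3071 -0.4929] turn -77.2 (alt 102.8 ) j6 deg -12.7
```

View pics/s11c.png

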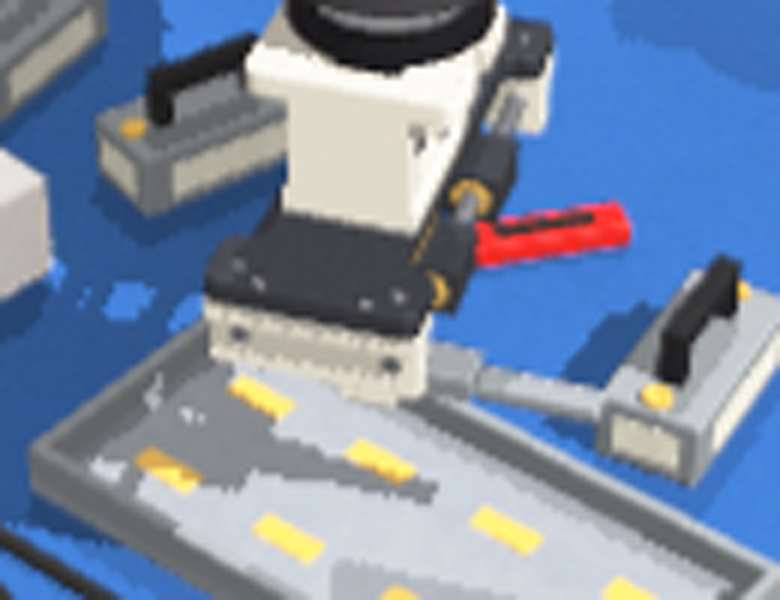

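Run:
```python
from h import *
s,p,M=pose(); print(np.degrees(s['joint_pos']).round(1)); print(np.degrees(np.arctan2(p[1],p[0])))
```

```text
[ 31.6  22.6 -14.7  -0.  -52.7 -12.7]
13.845105609496269
```

Emit:
play_rows([
  [-0.03,0.01,-0.02,0],
  [-0.02,0.02,-0.03,0],
  [0,0.022,-0.035,0],
  [0,0.022,-0.035,0],
  [0,0.022,-0.035,0],
  [0,0.022,-0.035,0],
  [0,0.022,-0.035,0],
  [0,0.022,-0.035,0],
])

```text
clock: 14.48
position: [0.5412, -0.1492, 0.1169]
ee_rot: [1.209, 1.569, 3.109]
ft_force: [0.4, 0.3, -0.6]
grip_width: 0.0196
```

Emit:
play_rows([
  [0,0.022,-0.035,0],
  [0,0.022,-0.035,0],
  [0,0.022,-0.035,0],
  [0,0.022,-0.035,0],
  [0,0.022,-0.035,0],
  [0,0.02,-0.03,0],
  [0,0,0,-7],
  [0,0,0,-7],
])

```text
clock: 15.15
position: [0.4841, -0.3855, 0.116]
ee_rot: [0.58, 1.568, 2.726]
ft_force: [-0.3, 0.5, -1.0]
grip_width: 0.0199
```

Emit:
play_rows([
  [0,0,0,-7],
  [0,0,0,-7],
  [0,0,0,-7],
  [0,0,0,-7],
  [0,0,0,-7],
  [0,0,0,-7],
  [0,0,0,-7],
  [0,0,0,-7],
])

```text
clock: 15.82
position: [0.4853, -0.3832, 0.1164]
ee_rot: [-0.443, 1.568, 2.684]
ft_force: [-0.3, 0.5, -0.6]
grip_width: 0.0199
```

Emit:
play_rows([
  [0,0,0,-7],
  [0,0,0,0],
])

```text
clock: 15.98
position: [0.4853, -0.3832, 0.1165]
ee_rot: [-0.555, 1.568, 2.694]
ft_force: [-0.1, 0.6, -0.8]
grip_width: 0.0196
```

Run:
```python
from h import *
go((.4895,-.4095,.02),96)
```

```text
t 15.98 p [ 0.4853 -0.3832  0.1165] jaw -83.8 x [-0.002  0.001 -1.   ] F [-0.1  0.6 -0.8] w 0.0196 j6 2.03
 shift [ 0.0965  0.0267 -0.0015] turn 0.2 (alt -179.8 ) j6 deg 116.4
```

Emit:
play_rows([
  [0.03,0.0265,-0.0015,0],
  [0.03,0,0,0],
  [0.03,0,0,0],
  [0.005,0,0,0],
  [0,0,0,0],
])

```text
clock: 16.4
position: [0.4881, -0.4089, 0.0201]
ee_rot: [-0.52, 1.565, 2.72]
ft_force: [0.5, 0.6, 0.2]
grip_width: 0.0198
```

Run:
```python
from h import *
b=grab('scene','s12'); a=grab('top','t12'); go((.4895,-.4095,-.018),96)
crop(b,130,120,120,90,6,'s12c');crop(a,380,180,100,110,5,'t12c')
```

```text
t 16.5 p [ 0.4908 -0.4101  0.0239] jaw -84.2 x [ 0.    -0.001 -1.   ] F [0.5 0.5 0.7] w 0.0198 j6 2.06
 shift [ 0.0419 -0.0008  0.0013] turn -0.2 (alt 179.8 ) j6 deg 118.2
```

View pics/s12c.png

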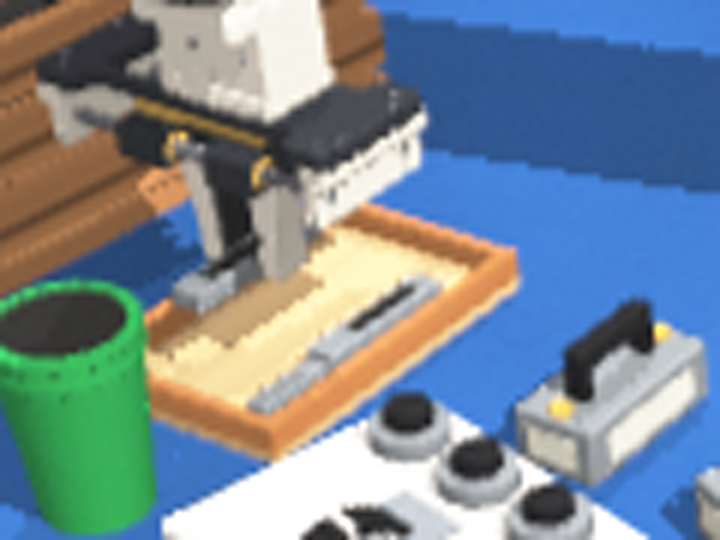

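View pics/t12c.png

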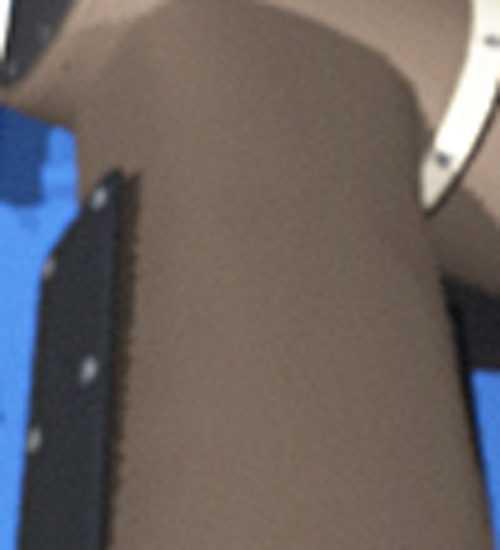

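Run:
```python
from h import *
def g(c): return (130+c[0]/6,120+c[1]/6)
print('lever end', [ray('scene',g((200,305)),z).round(3) for z in (.03,.05,.06)])
print('tips', [ray('scene',g((217,262)),z).round(3) for z in (.024,.051)],[ray('scene',g((283,280)),z).round(3) for z in (.024,.051)])
# tool tray rim corners in scene: right(+x? ) 
for c in [(518,255),(275,440),(370,208),(130,340)]: print(c,ray('scene',g(c),.022).round(3))
```

```text
lever end [array([ 0.52 , -0.418,  0.03 ]), array([ 0.54 , -0.391,  0.05 ]), array([ 0.55 , -0.377,  0.06 ])]
tips [array([ 0.479, -0.452,  0.024]), array([ 0.507, -0.414,  0.051])] [array([ 0.47 , -0.409,  0.024]), array([ 0.499, -0.373,  0.051])]
(518, 255) [ 0.375 -0.328  0.022]
(275, 440) [ 0.575 -0.303  0.022]
(370, 208) [ 0.387 -0.429  0.022]
(130, 340) [ 0.556 -0.432  0.022]
```

Emit:
play_rows([
  [0.015,0,0,0],
  [0.015,0,0,0],
  [0,0,0,0],
  [0.005,0,0,0],
  [0.003,0,0,0],
  [0,0,0,0],
  [0,0,0,0],
])

```text
clock: 17.08
position: [0.4908, -0.41, -0.0142]
ee_rot: [2.533, 1.57, -0.506]
ft_force: [0.0, 0.8, 0.3]
grip_width: 0.0193
```

Run:
```python
from h import *
b=grab('scene','s13'); st()
crop(b,130,120,120,90,6,'s13c')
```

```text
t 17.13 p [ 0.4908 -0.41   -0.0142] jaw -84.1 x [ 0.001 -0.001 -1.   ] F [ 0.5 -0.2  0.2] w 0.0202 j6 2.06
```

View pics/s13c.png

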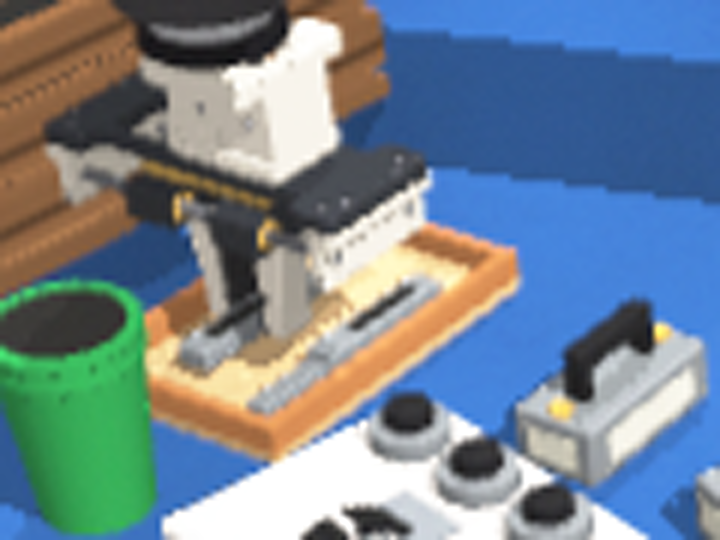

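Emit:
play_rows([
  [0.003,0,0,0],
  [0.002,0,0,0],
  [0,0,0,0],
])

```text
clock: 17.38
position: [0.4899, -0.4096, -0.0205]
ee_rot: [-0.688, 1.57, 2.555]
ft_force: [0.6, 0.1, -0.8]
grip_width: 0.0196
```

Emit:
play_rows([
  [0,0,0,0],
  [0,0,0,0],
  [0,0,0,0],
  [0,0,0,0],
], jaw=0.4)

```text
clock: 17.72
position: [0.4903, -0.4098, -0.0199]
ee_rot: [2.472, 1.571, -0.567]
ft_force: [0.1, -0.5, -0.9]
grip_width: 0.0259
```

Emit:
play_rows([
  [-0.02,0,0,0],
  [-0.03,0,0,0],
  [-0.04,0,0,0],
  [-0.03,0,0,0],
  [0,0,0,0],
])

```text
clock: 18.13
position: [0.4938, -0.4121, 0.1076]
ee_rot: [2.463, 1.56, -0.575]
ft_force: [1.3, -0.2, 0.9]
grip_width: 0.0259
```

Run:
```python
from h import *
b=grab('scene','s14'); st(); go((.4411,-.2027,.10),97)
crop(b,130,120,120,90,6,'s14c')
```

```text
t 18.18 p [ 0.4926 -0.4111  0.1045] jaw -84.1 x [ 0.007 -0.004 -1.   ] F [-0.5 -0.2 -0.1] w 0.0261 j6 2.06
t 18.18 p [ 0.4926 -0.4111  0.1045] jaw -84.1 x [ 0.007 -0.004 -1.   ] F [-0.5 -0.2 -0.1] w 0.0261 j6 2.06
 shift [ 0.0034 -0.2126  0.0299] turn -1.1 (alt 178.9 ) j6 deg 118.3
```

View pics/s14c.png

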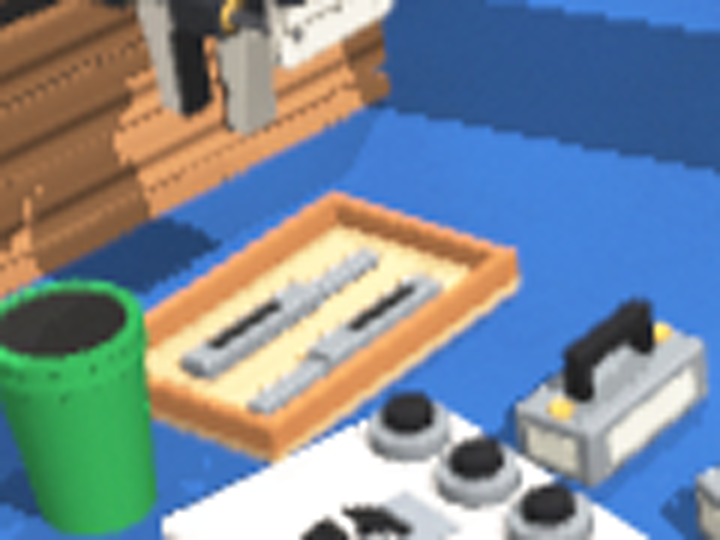

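Emit:
play_rows([
  [0.0,-0.04,0.006,0],
  [0,-0.04,0.006,0],
  [0,-0.04,0.006,0],
  [0,-0.04,0.006,0],
  [0,-0.04,0.006,0],
  [0,-0.0126,0,-1.2],
  [0,0,0,0],
], jaw=0)

```text
clock: 18.77
position: [0.4375, -0.1988, 0.0998]
ee_rot: [-1.372, 1.57, 1.897]
ft_force: [0.1, 0.1, -0.7]
grip_width: 0.0437
```

Run:
```python
from h import *
b=grab('scene','s15');a=grab('top','t15'); go((.4411,-.2027,.015),97)
crop(b,190,130,100,90,7,'s15c');
```

```text
t 18.87 p [ 0.4387 -0.2008  0.0999] jaw -82.8 x [ 0. -0. -1.] F [ 0.3 -0.7  0. ] w 0.0436 j6 1.72
 shift [ 0.0849  0.0021 -0.0022] turn 0.2 (alt -179.8 ) j6 deg 98.3
```

View pics/s15c.png

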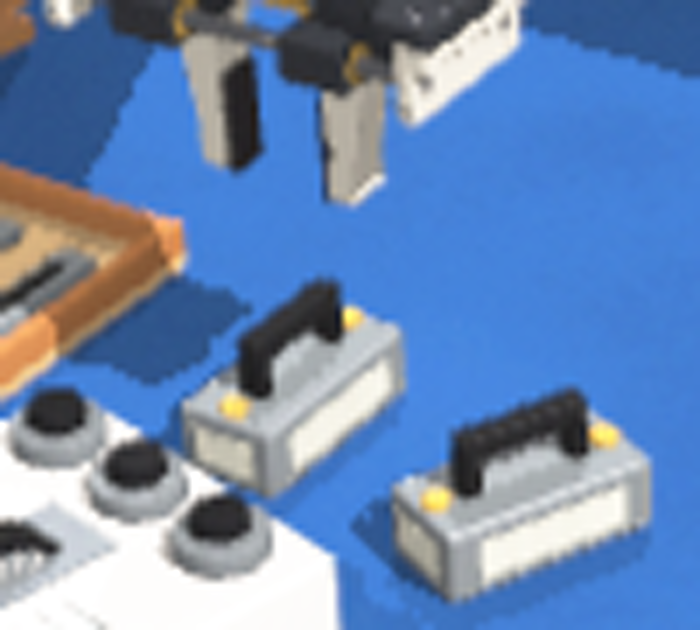

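View pics/t15.png

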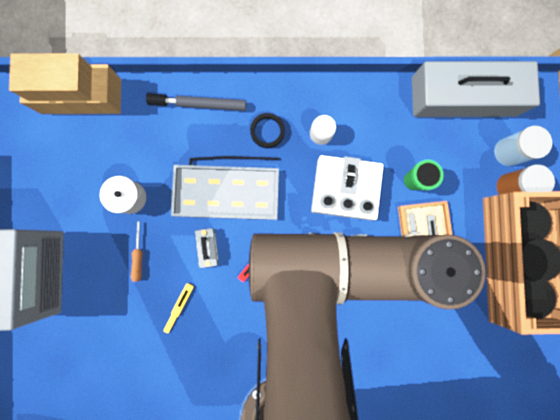

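Emit:
play_rows([
  [0.03,0.002,-0.002,0],
  [0.03,0,0,0],
  [0.02,0,0,0],
  [0.004,0,0,0],
  [0,0,0,0],
  [0,0,0,0],
])

```text
clock: 19.37
position: [0.4413, -0.2038, 0.0163]
ee_rot: [0.59, 1.57, -2.429]
ft_force: [0.3, 0.0, 0.7]
grip_width: 0.0438
```

Emit:
play_rows([
  [0,0,0,0],
  [0,0,0,0],
  [0,0,0,0],
  [0,0,0,0],
  [0,0,0,0],
  [0,0,0,0],
  [0,0,0,0],
  [0,0,0,0],
], jaw=1, newtons=45)

```text
clock: 20.03
position: [0.4411, -0.2032, 0.0162]
ee_rot: [2.49, 1.57, -0.528]
ft_force: [-0.7, -1.8, 2.1]
grip_width: 0.0115
```

Run:
```python
from h import *
b=grab('scene','s16'); st()
crop(b,190,130,100,90,7,'s16c');
```

```text
t 20.08 p [ 0.4412 -0.2032  0.0162] jaw -82.9 x [ 0. -0. -1.] F [ 0.2 -0.9  2.4] w 0.0115 j6 1.72
```

View pics/s16c.png

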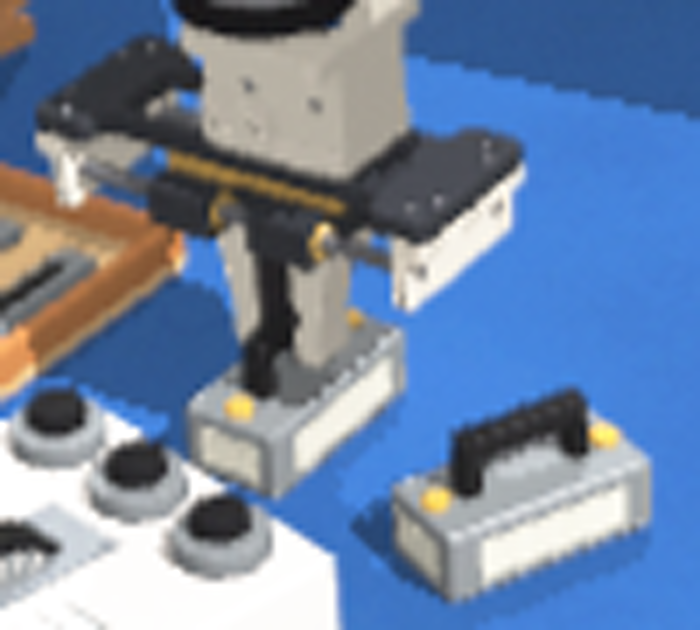

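Emit:
play_rows([
  [-0.01,0,0,0],
  [-0.02,0,0,0],
  [-0.03,0,0,0],
  [-0.03,0,0,0],
  [0,0,0,0],
  [0,0,0,0],
], newtons=58)

```text
clock: 20.58
position: [0.4417, -0.2028, 0.107]
ee_rot: [3.123, 1.568, 0.104]
ft_force: [-1.4, 0.4, -4.4]
grip_width: 0.0115
```

Run:
```python
from h import *
go((.46,0,.106),-92.5); go((.6043,.0557,.08),-92.5)
```

```text
t 20.58 p [ 0.4417 -0.2028  0.107 ] jaw -82.9 x [ 0.003  0.    -1.   ] F [-1.4  0.4 -4.4] w 0.0115 j6 1.72
 shift [ 0.0012 -0.1991 -0.0431] turn 9.6 (alt -170.4 ) j6 deg 98.5
t 20.58 p [ 0.4417 -0.2028  0.107 ] jaw -82.9 x [ 0.003  0.    -1.   ] F [-1.4  0.4 -4.4] w 0.0115 j6 1.72
 shift [ 0.0276 -0.2366 -0.1931] turn 9.6 (alt -170.4 ) j6 deg 98.5
```

Emit:
play_rows([
  [0,-0.03,-0.006,0],
  [0,-0.033,-0.007,0],
  [0,-0.033,-0.007,0],
  [0,-0.033,-0.007,0],
  [0,-0.033,-0.007,0],
  [0,-0.033,-0.007,0],
  [0,0,0,4.8],
  [0,0,0,4.8],
])

```text
clock: 21.25
position: [0.4564, -0.0028, 0.1042]
ee_rot: [0.228, 1.568, -2.958]
ft_force: [0.5, -0.8, -3.2]
grip_width: 0.0115
```

Run:
```python
from h import *
go((.6043,.0557,.075),-92.5)
```

```text
t 21.25 p [ 0.4564 -0.0028  0.1042] jaw -92.6 x [-0.003 -0.001 -1.   ] F [ 0.5 -0.8 -3.2] w 0.0115 j6 1.1
 shift [ 0.0287 -0.0651 -0.1452] turn -0.1 (alt 179.9 ) j6 deg 63.0
```

Emit:
play_rows([
  [0,-0.0135,-0.03,0],
  [0,-0.0135,-0.03,0],
  [0,-0.0135,-0.03,0],
  [0.01,-0.0135,-0.03,0],
  [0.02,-0.011,-0.025,0],
  [0,0,0,0],
  [0,0,0,0],
])

```text
clock: 21.83
position: [0.6035, 0.0537, 0.0713]
ee_rot: [0.34, 1.563, -2.846]
ft_force: [-0.3, -0.1, -2.6]
grip_width: 0.0115
```

Run:
```python
from h import *
b=grab('scene','s17');a=grab('top','t17'); go((.6043,.0557,.026),-92.5)
crop(b,200,160,150,120,5,'s17c');crop(a,160,130,150,110,5,'t17c')
```

```text
t 21.93 p [0.6037 0.0535 0.0742] jaw -92.6 x [-0.003 -0.001 -1.   ] F [-0.1  0.6 -2.2] w 0.0113 j6 1.12
 shift [ 0.0482 -0.0023 -0.0006] turn -0.1 (alt 179.9 ) j6 deg 64.0
```

View pics/s17c.png

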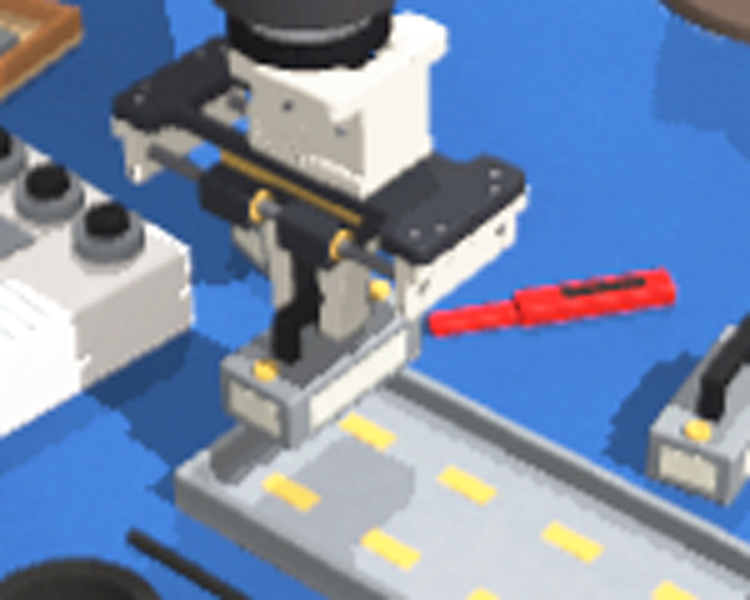

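View pics/t17c.png

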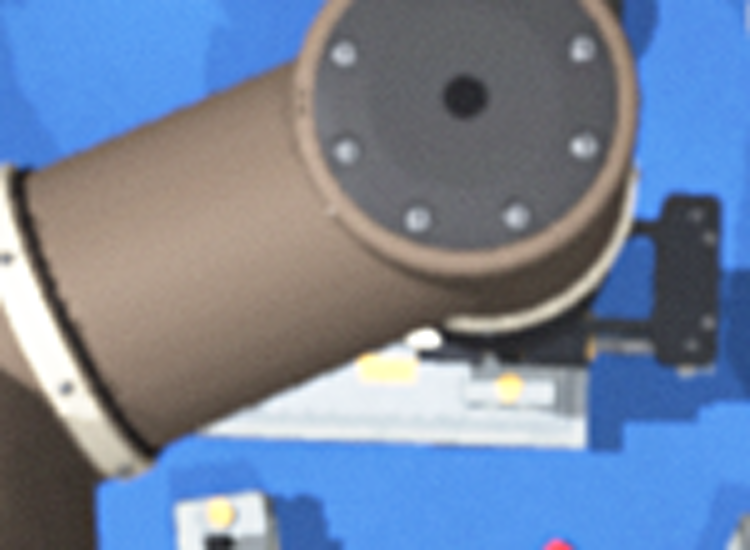

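Run:
```python
from h import *
for c in [(470,402),(555,402)]: print(ray('top',(160+c[0]/5,130+c[1]/5),.092).round(4))
print(ray('top',(160+510/5,130+388/5),.092).round(4))
print('tray near right', ray('top',(160+587/5,130+447/5),.024).round(4))
```

```text
[0.5532 0.0745 0.092 ]
[0.5528 0.0317 0.092 ]
[0.5601 0.0543 0.092 ]
tray near right [0.533 0.015 0.024]
```

Emit:
play_rows([
  [0.02,-0.002,-0.0005,0],
  [0.02,0,0,0],
  [0.005,0,0,0],
  [0,0,0,0],
  [0.003,0,0,0],
  [0.002,0,0,0],
  [0,0,0,0],
  [0,0,0,0],
])

```text
clock: 22.6
position: [0.6063, 0.0561, 0.0268]
ee_rot: [-2.756, 1.57, 0.341]
ft_force: [-0.2, -0.2, -2.4]
grip_width: 0.0112
```

Run:
```python
from h import *
st()
```

```text
t 22.6 p [0.6063 0.0561 0.0268] jaw -92.5 x [ 0.001  0.    -1.   ] F [-0.2 -0.2 -2.4] w 0.0112 j6 1.11
```

Emit:
play_rows([
  [0.002,0,0,0],
  [0.001,0,0,0],
  [0,0,0,0],
  [0,0,0,0],
])

```text
clock: 22.93
position: [0.6065, 0.0558, 0.0241]
ee_rot: [3.114, 1.57, -0.071]
ft_force: [-2.6, -0.3, 5.6]
grip_width: 0.0114
```

Emit:
play_rows([
  [0,0,0,0],
  [0,0,0,0],
  [0,0,0,0],
  [0,0,0,0],
  [0,0,0,0],
], jaw=0.4)

```text
clock: 23.35
position: [0.606, 0.056, 0.0229]
ee_rot: [-2.54, 1.571, 0.558]
ft_force: [-1.0, -0.1, 0.1]
grip_width: 0.026
```

Emit:
play_rows([
  [-0.02,0,0,0],
  [-0.03,0,0,0],
  [-0.03,0,0,0],
  [0,0,0,0],
  [0,0,0,0],
])

```text
clock: 23.77
position: [0.6073, 0.0565, 0.1051]
ee_rot: [-2.729, 1.566, 0.368]
ft_force: [-0.7, 0.5, -0.8]
grip_width: 0.0258
```

Run:
```python
from h import *
b=grab('scene','s18'); go((.4453,-.0754,.1),70.5)
crop(b,200,160,150,120,5,'s18c')
```

```text
t 23.82 p [0.6061 0.0562 0.1034] jaw -92.5 x [ 0.001  0.001 -1.   ] F [ 0.  -0.6 -2.4] w 0.0263 j6 1.11
 shift [0.0031 0.1386 0.1548] turn 17.0 (alt -163.0 ) j6 deg 63.8
```

View pics/s18c.png

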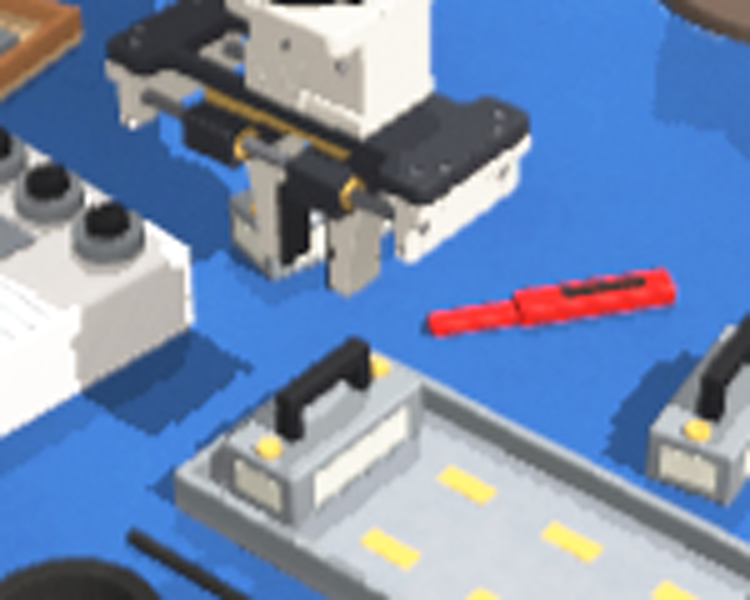

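Emit:
play_rows([
  [0,0.0268,0.03,0],
  [0,0.0268,0.03,0],
  [0,0.0268,0.03,0],
  [0,0.0268,0.03,0],
  [0,0.0268,0.03,0],
  [0,0,0,6],
  [0,0,0,6],
  [0,0,0,5],
], jaw=0)

```text
clock: 24.48
position: [0.4489, -0.0719, 0.1022]
ee_rot: [0.478, 1.57, -3.011]
ft_force: [0.5, 0.7, -0.3]
grip_width: 0.0441
```

Run:
```python
from h import *
b=grab('scene','s19'); go((.4453,-.0754,.017),70.5)
crop(b,210,130,120,100,6,'s19c')
```

```text
t 24.53 p [ 0.4491 -0.0717  0.1021] jaw -110.2 x [-0.002 -0.    -1.   ] F [ 0.4 -0.3 -0.8] w 0.0438 j6 0.94
 shift [0.0851 0.0047 0.0021] turn -0.7 (alt 179.3 ) j6 deg 54.0
```

View pics/s19c.png

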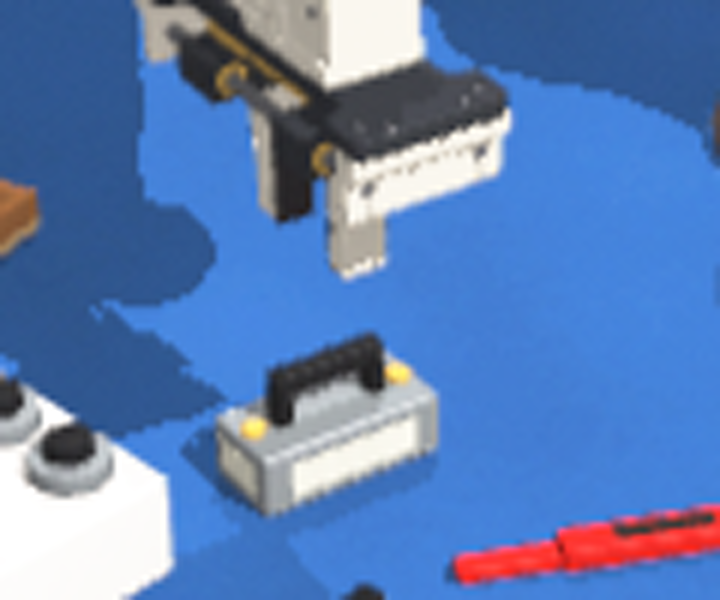

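Emit:
play_rows([
  [0.03,0.0047,0.002,0],
  [0.03,0,0,0],
  [0.02,0,0,0],
  [0.005,0,0,0],
  [0,0,0,0],
  [0,0,0,0],
])

```text
clock: 25.03
position: [0.4468, -0.075, 0.0181]
ee_rot: [0.856, 1.57, -2.625]
ft_force: [1.0, 0.7, 0.0]
grip_width: 0.0438
```

Emit:
play_rows([
  [0,0,0,0],
  [0,0,0,0],
  [0,0,0,0],
  [0,0,0,0],
  [0,0,0,0],
  [0,0,0,0],
  [0,0,0,0],
  [0,0,0,0],
], jaw=1)

```text
clock: 25.7
position: [0.4467, -0.0751, 0.0181]
ee_rot: [1.986, 1.571, -1.496]
ft_force: [-0.6, -0.8, 2.5]
grip_width: 0.0113
```

Emit:
play_rows([
  [-0.01,0,0,0],
  [-0.02,0,0,0],
  [-0.03,0,0,0],
  [0,0,0,0],
  [0,0,0,0],
])

```text
clock: 26.12
position: [0.4478, -0.0746, 0.0791]
ee_rot: [-2.482, 1.567, 0.318]
ft_force: [-0.1, 0.3, -2.6]
grip_width: 0.0116
```

Run:
```python
from h import *
b=grab('scene','s20'); go((.6078,.123,.075),-92.5);print(s:=None)
crop(b,210,130,120,100,6,'s20c')
```

```text
t 26.17 p [ 0.4466 -0.0748  0.0779] jaw -109.6 x [ 0.001  0.001 -1.   ] F [-0.6  0.1 -2.9] w 0.0118 j6 0.96
 shift [ 0.0032 -0.2404 -0.0856] turn -17.1 (alt 162.9 ) j6 deg 54.9
None
```

View pics/s20c.png

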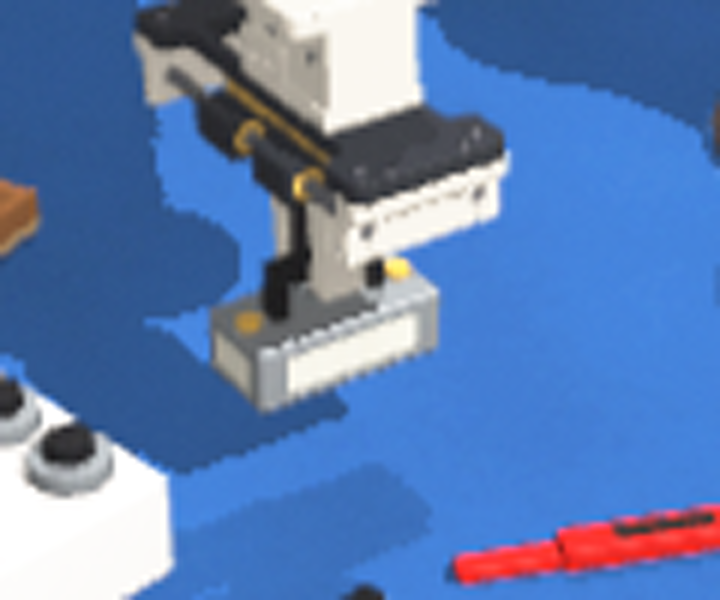

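Emit:
play_rows([
  [0,0,0,-6],
  [0,0,0,-6],
  [0,0,0,-5],
  [0,-0.04,0,0],
  [0,-0.04,0,0],
  [0,-0.04,0,0],
  [0,-0.04,0,0],
  [0,-0.03,0,0],
])

```text
clock: 26.83
position: [0.4543, 0.1169, 0.0767]
ee_rot: [0.519, 1.569, -2.667]
ft_force: [1.2, -1.0, -2.1]
grip_width: 0.0114
```

Run:
```python
from h import *
go((.6078,.123,.078),-92.5)
```

```text
t 26.83 p [0.4543 0.1169 0.0767] jaw -92.5 x [-0.001 -0.001 -1.   ] F [ 1.2 -1.  -2.1] w 0.0114 j6 0.85
 shift [-0.0015 -0.0128 -0.1531] turn -0.0 (alt 180.0 ) j6 deg 48.9
```

Emit:
play_rows([
  [0,-0.004,-0.03,0],
  [0,-0.004,-0.04,0],
  [0,-0.001,-0.04,0],
  [0,0,-0.04,0],
  [0,0,0,0],
  [0,0,0,0],
  [0,0,0,0],
])

```text
clock: 27.42
position: [0.6039, 0.1164, 0.0754]
ee_rot: [0.407, 1.566, -2.78]
ft_force: [-0.4, -0.3, -2.0]
grip_width: 0.0112
```

Run:
```python
from h import *
b=grab('scene','s21'); go((.6078,.123,.027),-92.5)
crop(b,200,160,150,120,5,'s21c')
```

```text
t 27.47 p [0.6038 0.1166 0.0762] jaw -92.6 x [-0.003 -0.001 -1.   ] F [-1.1  0.1 -1.7] w 0.0114 j6 1.02
 shift [ 0.0492 -0.0067 -0.0039] turn -0.1 (alt 179.9 ) j6 deg 58.4
```

View pics/s21c.png

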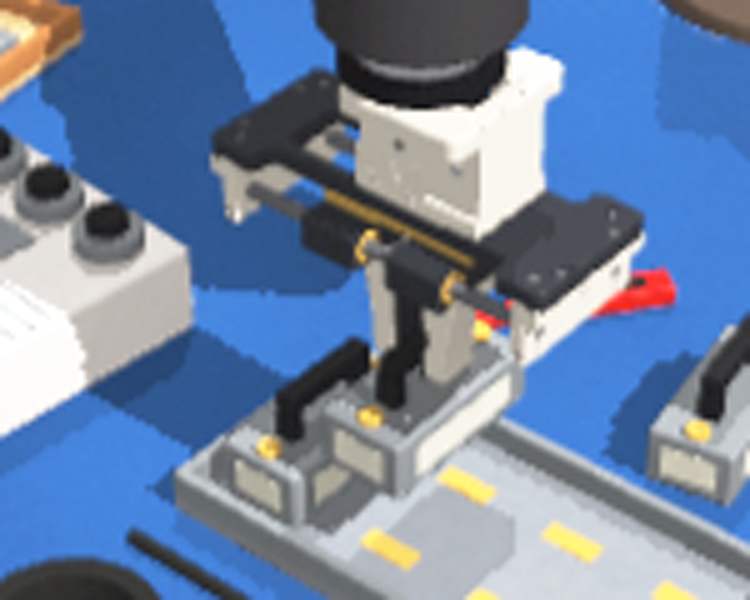

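Emit:
play_rows([
  [0.01,-0.008,-0.003,0],
  [0.02,0,0,0],
  [0.015,0,0,0],
  [0.004,0,0,0],
  [0.002,0,0,0],
  [0.001,0,0,0],
  [0,0,0,0],
  [0,0,0,0],
])

```text
clock: 28.13
position: [0.6092, 0.1254, 0.0268]
ee_rot: [-2.651, 1.569, 0.446]
ft_force: [0.3, 0.2, -2.2]
grip_width: 0.0113
```

Emit:
play_rows([
  [0.0015,0,0,0],
  [0.001,0,0,0],
  [0,0,0,0],
  [0,0,0,0],
])

```text
clock: 28.47
position: [0.6096, 0.1249, 0.0259]
ee_rot: [-2.962, 1.568, 0.135]
ft_force: [-4.6, -2.3, 12.7]
grip_width: 0.0115
```

Emit:
play_rows([
  [0,0,0,0],
  [0,0,0,0],
  [0,0,0,0],
  [0,0,0,0],
  [0,0,0,0],
], jaw=0.4)

```text
clock: 28.88
position: [0.6088, 0.1251, 0.0234]
ee_rot: [2.961, 1.571, -0.224]
ft_force: [0.6, 0.5, -0.2]
grip_width: 0.0261
```

Emit:
play_rows([
  [-0.02,0,0,0],
  [-0.03,0,0,0],
  [-0.03,0,0,0],
  [0,0,0,0],
  [0,0,0,0],
])

```text
clock: 29.3
position: [0.61, 0.1257, 0.1055]
ee_rot: [-2.621, 1.567, 0.476]
ft_force: [0.3, -0.1, 0.1]
grip_width: 0.0262
```

Run:
```python
from h import *
b=grab('scene','s22'); a=grab('top','t22'); go((.4595,.2043,.1),96.2)
crop(b,200,160,190,130,4,'s22c');crop(a,150,130,150,150,4,'t22c')
```

```text
t 29.4 p [0.6082 0.125  0.1029] jaw -92.5 x [-0.001  0.    -1.   ] F [-0.2 -0.7 -1. ] w 0.0264 j6 1.01
 shift [ 0.003  -0.0727  0.1521] turn -8.7 (alt 171.3 ) j6 deg 57.9
```

View pics/s22c.png

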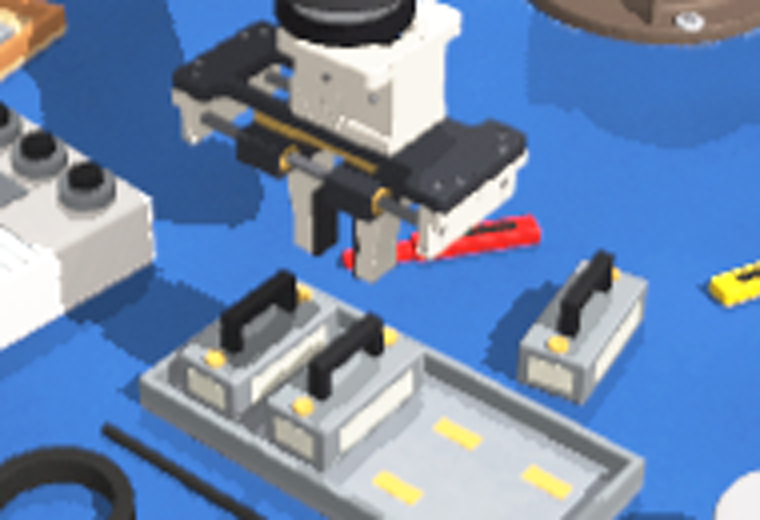

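View pics/t22c.png

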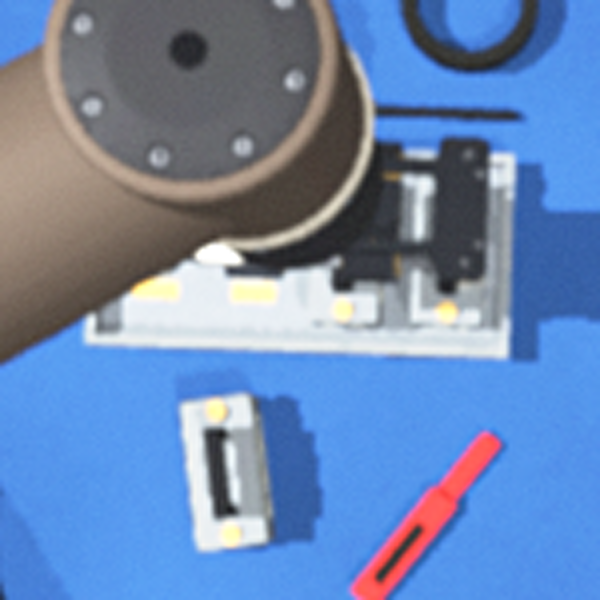

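Emit:
play_rows([
  [0,-0.018,0.038,0],
  [0,-0.018,0.038,0],
  [0,-0.018,0.038,0],
  [0,-0.0187,0.038,0],
  [0,0,0,-4.4],
  [0,0,0,-4.3],
  [0,0,0,0],
  [0,0,0,0],
], jaw=0)

```text
clock: 30.07
position: [0.4612, 0.2033, 0.1026]
ee_rot: [0.638, 1.569, -2.398]
ft_force: [1.2, 0.6, -0.5]
grip_width: 0.0438
```

Run:
```python
from h import *
b=grab('scene','s23'); go((.4595,.2043,.017),96.2)
crop(b,270,160,120,110,6,'s23c')
```

```text
t 30.12 p [0.4614 0.2031 0.1027] jaw -84.0 x [-0.001 -0.001 -1.   ] F [ 0.6 -0.6  0.8] w 0.044 j6 0.87
 shift [ 0.0857 -0.0015  0.0017] turn -0.2 (alt 179.8 ) j6 deg 49.9
```

View pics/s23c.png

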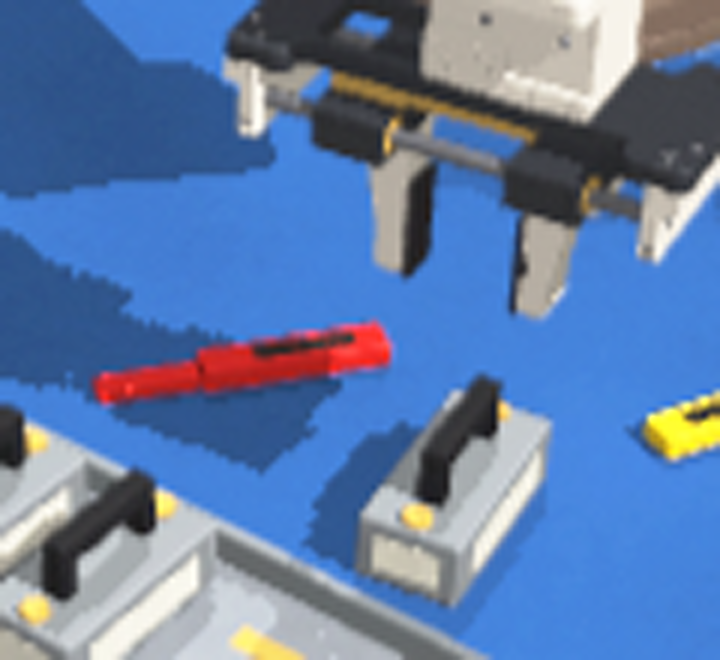

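Emit:
play_rows([
  [0.03,-0.0015,0.0017,0],
  [0.03,0,0,0],
  [0.02,0,0,0],
  [0.006,0,0,0],
  [0,0,0,0],
  [0,0,0,0],
])

```text
clock: 30.62
position: [0.4604, 0.2047, 0.0177]
ee_rot: [1.208, 1.57, -1.827]
ft_force: [0.2, 0.4, -0.2]
grip_width: 0.0438
```

Emit:
play_rows([
  [0,0,0,0],
  [0,0,0,0],
  [0,0,0,0],
  [0,0,0,0],
  [0,0,0,0],
  [0,0,0,0],
  [0,0,0,0],
  [0,0,0,0],
], jaw=1)

```text
clock: 31.28
position: [0.46, 0.2052, 0.0178]
ee_rot: [-2.434, 1.57, 0.816]
ft_force: [-1.3, 2.2, 3.3]
grip_width: 0.0114
```

Emit:
play_rows([
  [-0.01,0,0,0],
  [-0.02,0,0,0],
  [-0.03,0,0,0],
  [0,0,0,4.3],
  [0,0,0,4.2],
  [0,0,0,0],
])

```text
clock: 31.78
position: [0.4597, 0.2047, 0.0782]
ee_rot: [-1.95, 1.57, 1.148]
ft_force: [0.5, -0.5, -3.4]
grip_width: 0.0114
```

Run:
```python
from h import *
go((.611,.195,.077),-92.5)
```

```text
t 31.78 p [0.4597 0.2047 0.0782] jaw -92.5 x [ 0.     0.001 -1.   ] F [ 0.5 -0.5 -3.4] w 0.0114 j6 0.72
 shift [ 0.0013  0.0029 -0.1516] turn -0.0 (alt 180.0 ) j6 deg 41.1
```

Emit:
play_rows([
  [0,0.003,-0.03,0],
  [0,0,-0.04,0],
  [0,0,-0.04,0],
  [0,0,-0.04,0],
  [0,0,0,0],
  [0,0,0,0],
  [0,0,0,0],
])

```text
clock: 32.37
position: [0.6087, 0.1948, 0.0762]
ee_rot: [0.525, 1.568, -2.657]
ft_force: [0.3, -0.4, -3.1]
grip_width: 0.011
```

Run:
```python
from h import *
b=grab('scene','s24'); go((.611,.195,.027),-92.5)
crop(b,210,160,160,140,5,'s24c')
```

```text
t 32.42 p [0.6084 0.1951 0.0767] jaw -92.3 x [-0.002 -0.001 -1.   ] F [-0.4  0.5 -2.5] w 0.0111 j6 0.92
 shift [ 0.0497 -0.     -0.0027] turn 0.2 (alt -179.8 ) j6 deg 52.5
```

View pics/s24c.png

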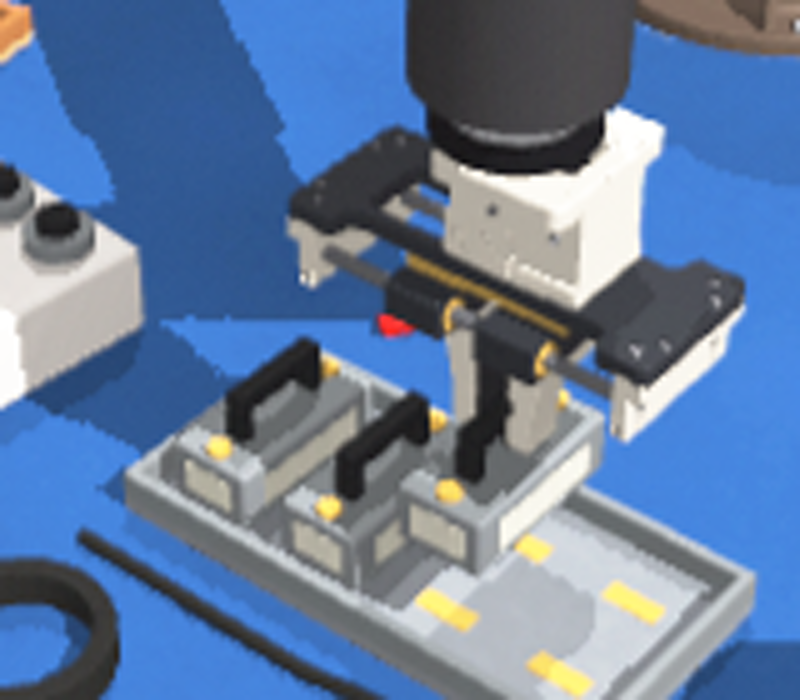

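Emit:
play_rows([
  [0.01,0,-0.002,0],
  [0.02,0,0,0],
  [0.015,0,0,0],
  [0.004,0,0,0],
  [0.001,0,0,0],
  [0,0,0,0],
  [0,0,0,0],
])

```text
clock: 33.0
position: [0.612, 0.1961, 0.0284]
ee_rot: [-2.673, 1.569, 0.429]
ft_force: [0.3, -0.1, -2.1]
grip_width: 0.0118
```

Emit:
play_rows([
  [0.001,0,0,0],
  [0.001,0,0,0],
  [0,0,0,0],
  [0,0,0,0],
])

```text
clock: 33.33
position: [0.6119, 0.1958, 0.0259]
ee_rot: [-2.529, 1.57, 0.572]
ft_force: [-0.6, 0.7, -1.2]
grip_width: 0.0115
```

Emit:
play_rows([
  [0.001,0,0,0],
  [0,0,0,0],
  [0,0,0,0],
])

```text
clock: 33.58
position: [0.6119, 0.1961, 0.0257]
ee_rot: [-2.573, 1.569, 0.529]
ft_force: [-3.7, 0.4, 5.7]
grip_width: 0.0113
```

Emit:
play_rows([
  [0,0,0,0],
  [0,0,0,0],
  [0,0,0,0],
  [0,0,0,0],
  [0,0,0,0],
], jaw=0.4)

```text
clock: 34.0
position: [0.6116, 0.1955, 0.0243]
ee_rot: [1.021, 1.571, -2.162]
ft_force: [0.4, -0.1, -0.3]
grip_width: 0.0261
```

Emit:
play_rows([
  [-0.02,0,0,0],
  [-0.03,0,0,0],
  [-0.03,0,0,0],
  [0,0,0,0],
  [0,0,0,0],
])

```text
clock: 34.42
position: [0.6128, 0.1963, 0.1066]
ee_rot: [-2.542, 1.567, 0.559]
ft_force: [-0.6, 0.5, -0.5]
grip_width: 0.0262
```

Run:
```python
from h import *
b=grab('scene','s25'); a=grab('top','t25'); st()
crop(b,110,140,270,180,2.9,'s25c'); crop(a,300,140,100,90,7,'ctl'); crop(b,140,160,120,100,6,'ctls')
```

```text
t 34.52 p [0.6111 0.1954 0.1039] jaw -92.4 x [-0.001 -0.    -1.   ] F [-0.1 -0.2 -0.8] w 0.0263 j6 0.92
```

View pics/s25c.png

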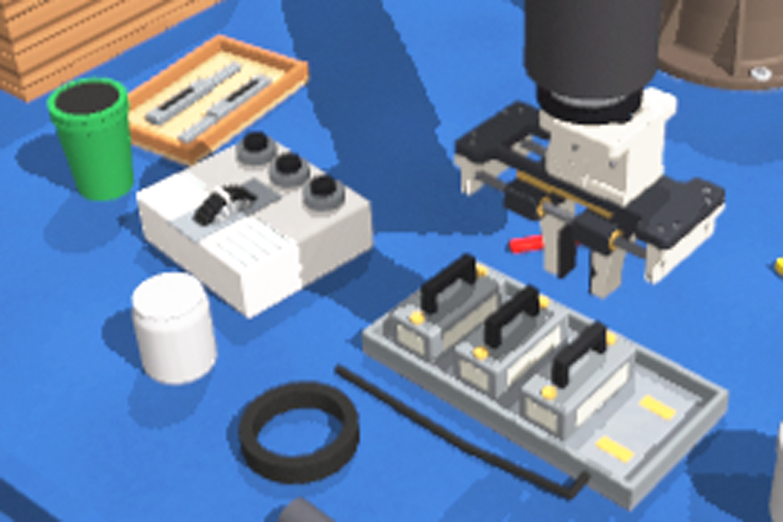

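View pics/ctl.png

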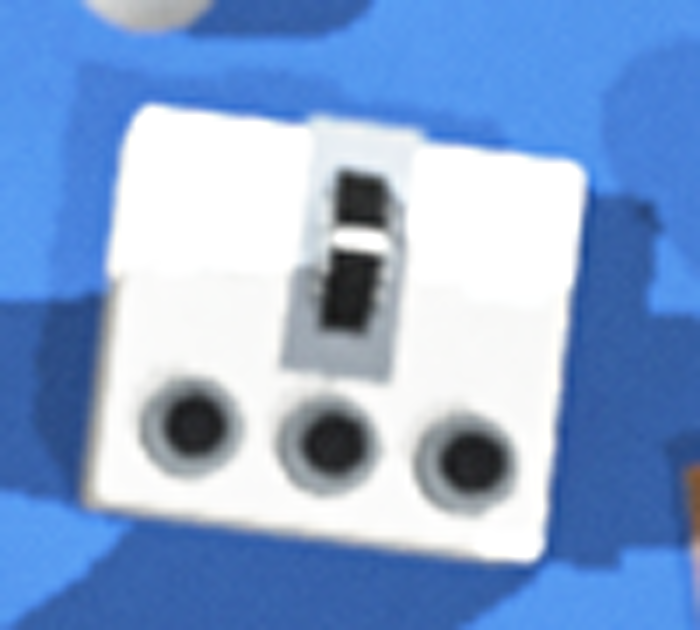

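View pics/ctls.png

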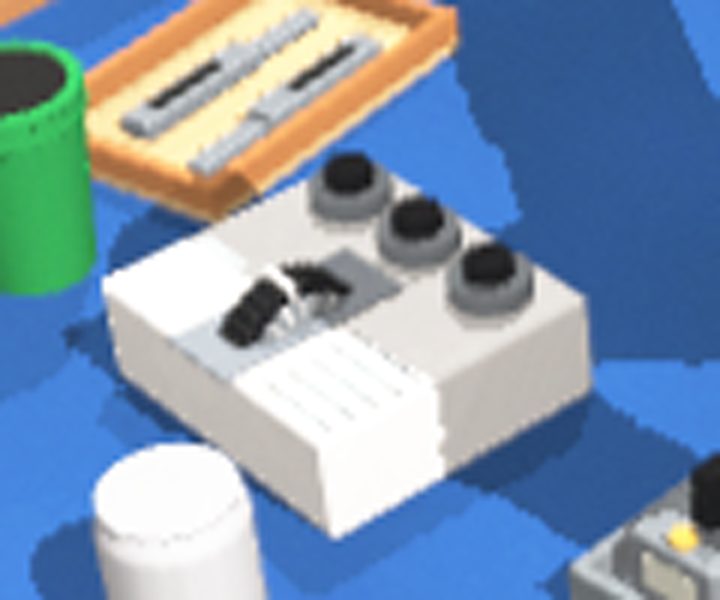

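Run:
```python
from h import *
def f(c): return (300+(c[0]+.5)/7-.5,140+(c[1]+.5)/7-.5)
A=ray('top',f((361,172)),.055);B=ray('top',f((345,331)),.055);print('wheel ends',A.round(4),B.round(4),'mid',((A+B)/2).round(4),'len',np.linalg.norm(A-B))
d=A-B;print('yaw',np.degrees(np.arctan2(d[1],d[0])))
print('line',ray('top',f((361,240)),.075).round(4),ray('top',f((361,240)),.07).round(4))
for z in (.060,.065,.07):
  K=[ray('top',f(c),z) for c in [(195,425),(332,443),(470,462)]]; print(z,[k.round(4) for k in K],np.linalg.norm(K[0]-K[1]),np.linalg.norm(K[2]-K[1]))
d=K[0]-K[2]; print('yaw keys',np.degrees(np.arctan2(-d[0],d[1])))
C=[ray('top',f(c),.055) for c in [(138,103),(587,163),(546,562),(85,505)]];
c=np.mean(C,0);print('box',c.round(4),[np.linalg.norm(C[i]-C[(i+1)%4]).round(4) for i in range(4)]); d=(C[0]-C[3])+(C[1]-C[2]); y=np.arctan2(d[1],d[0]); print(np.degrees(y))
ex=np.array([np.cos(y),np.sin(y)]);ey=np.array([-ex[1],ex[0]])
for n,P in(('wheel',(A+B)/2),('k0',K[0]),('k1',K[1]),('k2',K[2]),('line',ray('top',f((361,240)),.074))): v=(P-c)[:2]; print(n,'box frame',(v@ex).round(4),(v@ey).round(4))
print('cam', -np.array(optics.camera_params('top')['world_to_cam'])[:3,:3].T@np.array(optics.camera_params('top')['world_to_cam'])[:3,3])
```

```text
wheel ends [ 0.6762 -0.1818  0.055 ] [ 0.6156 -0.1742  0.055 ] mid [ 0.6459 -0.178   0.055 ] len 0.061058357738554545
yaw -7.096960944201059
line [ 0.647 -0.177  0.075] [ 0.6478 -0.1781  0.07  ]
0.06 [array([ 0.5801, -0.1161,  0.06  ]), array([ 0.5729, -0.1673,  0.06  ]), array([ 0.5652, -0.219 ,  0.06  ])] 0.05176131003669502 0.05222695760606209
0.065 [array([ 0.5796, -0.1154,  0.065 ]), array([ 0.5724, -0.1664,  0.065 ]), array([ 0.5648, -0.2178,  0.065 ])] 0.05150443522746547 0.05196777193703268
0.07 [array([ 0.5792, -0.1147,  0.07  ]), array([ 0.572 , -0.1654,  0.07  ]), array([ 0.5644, -0.2166,  0.07  ])] 0.05124756041823591 0.05170858626800324
yaw keys -8.223713628191977
box [ 0.6152 -0.1721  0.055 ] [np.float64(0.1721), np.float64(0.1527), np.float64(0.1745), np.float64(0.1541)]
-8.025850403520469
wheel box frame 0.0312 -0.0016
k0 box frame -0.0437 0.0518
k1 box frame -0.0437 0.0006
k2 box frame -0.0441 -0.0511
line box frame 0.0323 -0.0006
cam [0.48499521 0.02757911 1.06752017]
```

Run:
```python
from h import *
go((.646,-.1765,.1),-98)
```

```text
t 34.52 p [0.6111 0.1954 0.1039] jaw -92.4 x [-0.001 -0.    -1.   ] F [-0.1 -0.2 -0.8] w 0.0263 j6 0.92
 shift [ 0.0039  0.3702 -0.0502] turn 5.6 (alt -174.4 ) j6 deg 52.5
```

Emit:
play_rows([
  [0,0.041,-0.005,0],
  [0,0.041,-0.005,0],
  [0,0.041,-0.005,0],
  [0,0.041,-0.005,0],
  [0,0.041,-0.006,0],
  [0,0.041,-0.006,0],
  [0,0.041,-0.006,0],
  [0,0.041,-0.006,0],
], jaw=0.1)

```text
clock: 35.18
position: [0.6411, -0.1359, 0.1028]
ee_rot: [0.044, 1.568, -3.138]
ft_force: [1.0, 1.0, 0.6]
grip_width: 0.0392
```

Emit:
play_rows([
  [0,0.04,-0.006,0],
  [0,0,0,5.6],
  [0,0,0,0],
  [0,0,0,0],
])

```text
clock: 35.52
position: [0.6456, -0.1745, 0.1028]
ee_rot: [0.046, 1.568, 3.05]
ft_force: [-0.7, 0.4, 0.1]
grip_width: 0.0393
```

Run:
```python
from h import *
go((.646,-.1765,.06),-98)
b=grab('scene','s26'); crop(b,150,130,120,110,6,'s26c')
```

```text
t 35.52 p [ 0.6456 -0.1745  0.1028] jaw -97.9 x [-0.003  0.    -1.   ] F [-0.7  0.4  0.1] w 0.0393 j6 1.41
 shift [ 0.0428  0.0019 -0.0008] turn 0.1 (alt -179.9 ) j6 deg 80.6
```

View pics/s26c.png

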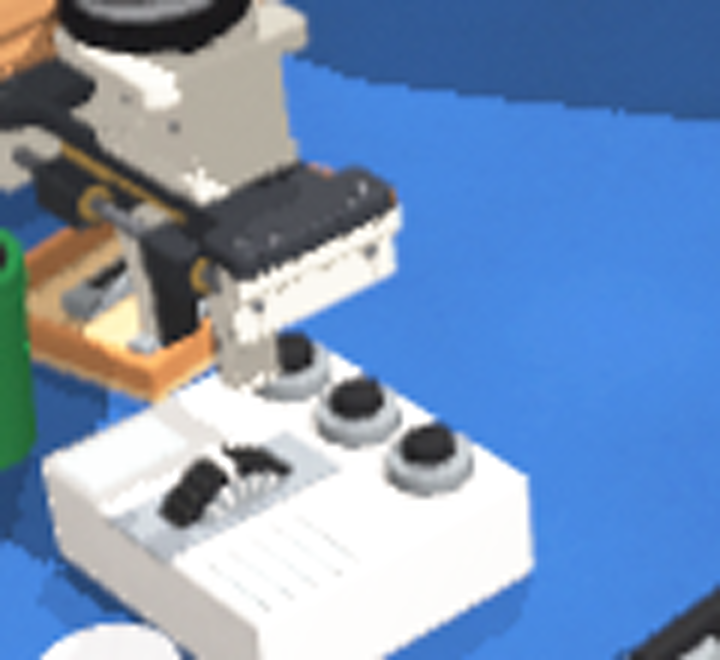

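Emit:
play_rows([
  [0.03,0.002,-0.006,0],
  [0.02,0,0,0],
  [0.0075,0,0,0],
  [0,0,0,0],
  [0,0,0,0],
])

```text
clock: 35.98
position: [0.6524, -0.176, 0.0472]
ee_rot: [0.752, 1.57, -2.526]
ft_force: [-0.1, 0.4, 0.1]
grip_width: 0.0394
```

Emit:
play_rows([
  [0,0,0,0],
  [0,0,0,0],
  [0,0,0,0],
  [0,0,0,0],
  [0,0,0,0],
  [0,0,0,0],
], jaw=1, newtons=8)

```text
clock: 36.48
position: [0.6532, -0.1775, 0.0486]
ee_rot: [2.935, 1.568, -0.345]
ft_force: [-1.0, 0.1, 7.0]
grip_width: 0.0052
```

Run:
```python
from h import *
go((.646,-.1765,.044),-98)
b=grab('scene','s27'); crop(b,150,170,90,70,8,'s27c')
```

```text
t 36.48 p [ 0.6532 -0.1775  0.0486] jaw -97.9 x [ 0.002 -0.001 -1.   ] F [-1.   0.1  7. ] w 0.0052 j6 1.41
 shift [0.0046 0.     0.0073] turn 0.1 (alt -179.9 ) j6 deg 80.8
```

View pics/s27c.png

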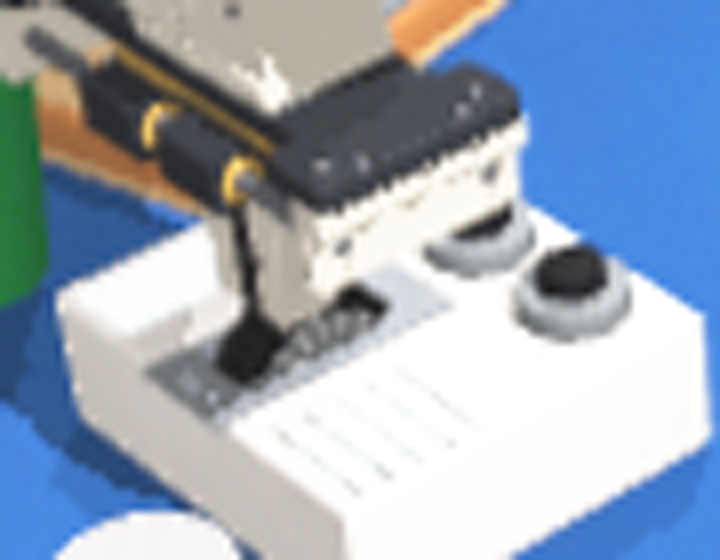

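Emit:
play_rows([
  [0,0,0.002,0],
  [0,0,0.002,0],
  [0,0,0.002,0],
  [0,0,0.002,0],
  [0,0,0.002,0],
  [0,0,0.002,0],
  [0,0,0.002,0],
  [0,0,0.002,0],
])

```text
clock: 37.2
position: [0.6376, -0.1748, 0.0484]
ee_rot: [-3.141, 1.568, -0.138]
ft_force: [3.2, 0.0, 4.6]
grip_width: 0.0005
```

Run:
```python
from h import *
go((.646,-.1765,.044),-98)
b=grab('scene','s28'); crop(b,150,170,90,70,8,'s28c')
```

```text
t 37.2 p [ 0.6376 -0.1748  0.0484] jaw -97.9 x [ 0.003 -0.    -1.   ] F [3.2 0.  4.6] w 0.0005 j6 1.41
 shift [ 0.0044  0.0005 -0.0085] turn 0.1 (alt -179.9 ) j6 deg 80.5
```

View pics/s28c.png

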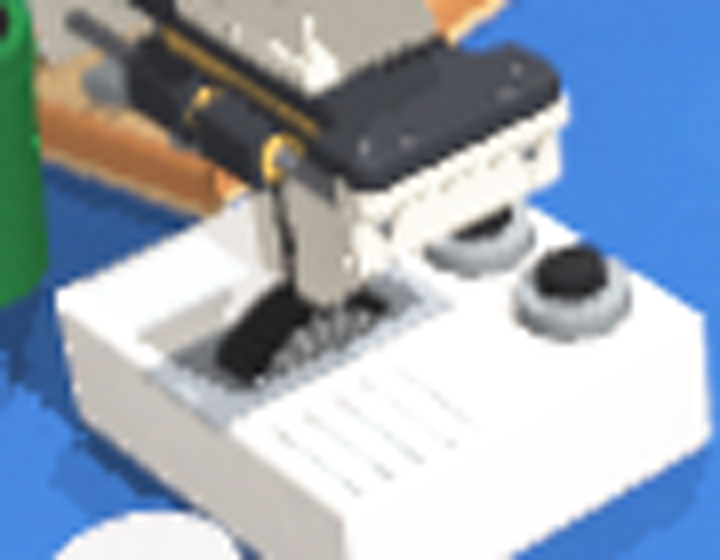

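Emit:
play_rows([
  [-0.02,0,0,0],
  [-0.03,0,-0.008,0],
  [0,0,-0.008,0],
  [0,0,0,0],
])

```text
clock: 37.58
position: [0.6541, -0.177, 0.0988]
ee_rot: [-3.044, 1.567, -0.04]
ft_force: [-0.2, 0.4, -0.3]
grip_width: 0.0003
```

Run:
```python
from h import *
go((.646,-.1765,.046),-98)
b=grab('scene','s29'); crop(b,160,185,60,45,12,'s29c')
```

```text
t 37.58 p [ 0.6541 -0.177   0.0988] jaw -97.9 x [ 0.003 -0.    -1.   ] F [-0.2  0.4 -0.3] w 0.0003 j6 1.41
 shift [0.0528 0.0006 0.0083] turn 0.1 (alt -179.9 ) j6 deg 80.8
```

View pics/s29c.png

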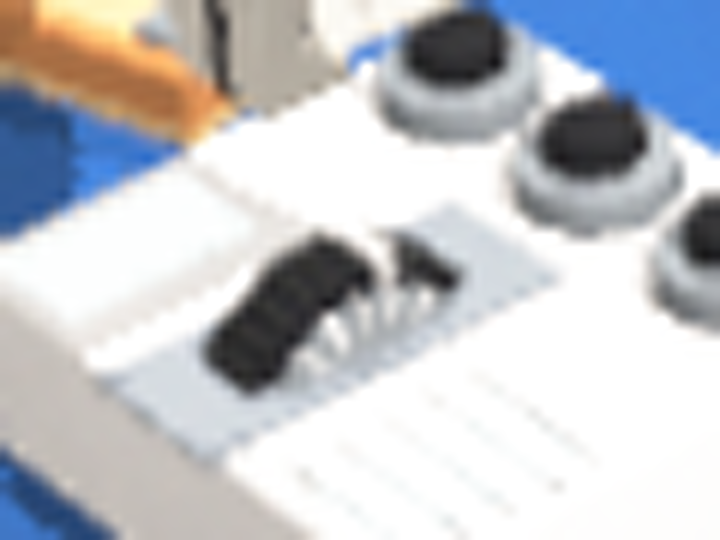

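Emit:
play_rows([
  [0.03,0,0.001,0],
  [0.015,0,0,0],
  [0.005,0,0,0],
  [0.0035,0,0,0],
  [0,0,0,0],
  [0,0,0,0],
])

```text
clock: 38.13
position: [0.6559, -0.1773, 0.048]
ee_rot: [3.057, 1.561, -0.221]
ft_force: [3.7, 0.5, 19.6]
grip_width: 0.0004
```

Emit:
play_rows([
  [0,0,0.002,0],
  [0,0,0.002,0],
  [0,0,0.002,0],
  [0,0,0.002,0],
  [0,0,0.002,0],
  [0,0,0.002,0],
  [0,0,0.002,0],
  [0,0,0.002,0],
])

```text
clock: 38.8
position: [0.6394, -0.175, 0.048]
ee_rot: [3.075, 1.562, -0.203]
ft_force: [-0.2, 1.2, 23.1]
grip_width: 0.0005
```

Emit:
play_rows([
  [-0.02,0,0,0],
  [-0.03,0,-0.008,0],
  [0,0,-0.008,0],
  [0,0,0,0],
])

```text
clock: 39.13
position: [0.6527, -0.1769, 0.0948]
ee_rot: [-3.054, 1.568, -0.051]
ft_force: [-0.0, 0.3, -0.9]
grip_width: 0.0004
```

Run:
```python
from h import *
go((.654,-.177,.046),-98)
b=grab('scene','s30'); crop(b,160,185,60,45,12,'s30c')
```

```text
t 39.13 p [ 0.6527 -0.1769  0.0948] jaw -97.9 x [ 0.003 -0.    -1.   ] F [-0.   0.3 -0.9] w 0.0004 j6 1.41
 shift [ 0.0488 -0.     -0.0011] turn 0.1 (alt -179.9 ) j6 deg 80.7
```

View pics/s30c.png

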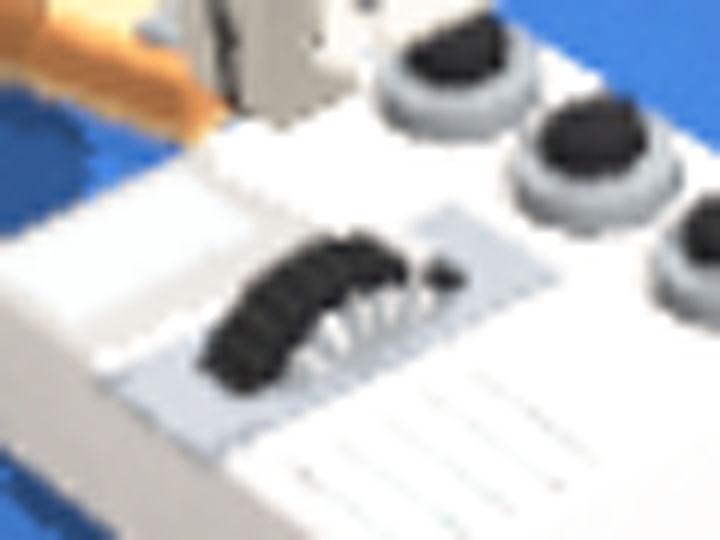

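Emit:
play_rows([
  [0.03,0,0,0],
  [0.012,0,0,0],
  [0.0035,0,0,0],
  [0.001,0,0,0],
  [0,0,0,0],
  [0,0,0,0],
])

```text
clock: 39.68
position: [0.6527, -0.177, 0.0484]
ee_rot: [2.95, 1.568, -0.329]
ft_force: [3.2, 0.6, 10.0]
grip_width: 0.0007
```

Emit:
play_rows([
  [0,0,0.002,0],
  [0,0,0.002,0],
  [0,0,0.002,0],
  [0,0,0.002,0],
  [0,0,0.002,0],
  [0,0,0.002,0],
  [0,0,0.002,0],
  [0,0,0.002,0],
])

```text
clock: 40.35
position: [0.6384, -0.1749, 0.0485]
ee_rot: [3.073, 1.565, -0.206]
ft_force: [5.5, -0.1, 8.3]
grip_width: 0.0002
```

Emit:
play_rows([
  [-0.02,0,0,0],
  [-0.03,0,0.003,0],
  [0,0,0,0],
  [0,0,0,0],
])

```text
clock: 40.68
position: [0.6324, -0.1741, 0.0978]
ee_rot: [-2.942, 1.57, 0.061]
ft_force: [-0.4, 0.1, -0.2]
grip_width: 0.0004
```

Run:
```python
from h import *
go((.639,-.1755,.046),-98)
b=grab('scene','s31'); crop(b,160,185,60,45,12,'s31c')
```

```text
t 40.68 p [ 0.6324 -0.1741  0.0978] jaw -97.9 x [ 0.001  0.    -1.   ] F [-0.4  0.1 -0.2] w 0.0004 j6 1.4
 shift [ 0.0518  0.0005 -0.0067] turn 0.1 (alt -179.9 ) j6 deg 80.5
```

View pics/s31c.png

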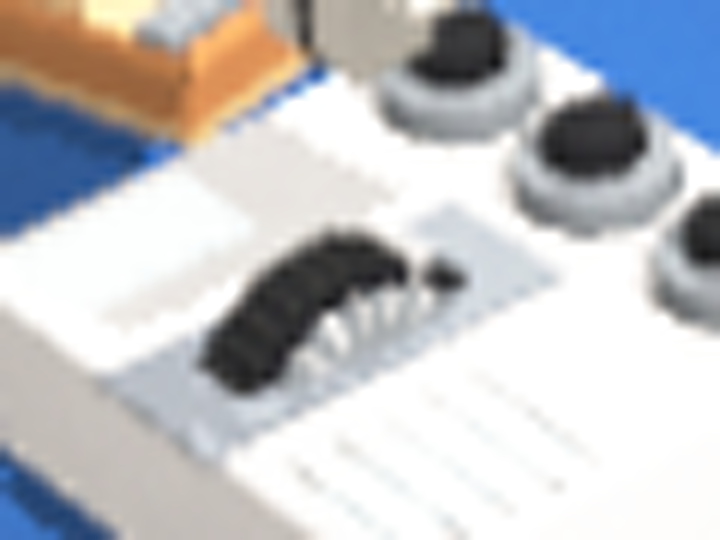

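Emit:
play_rows([
  [0.03,0,-0.0085,0],
  [0.015,0,0,0],
  [0.003,0,0,0],
  [0.001,0,0,0],
  [0,0,0,0],
  [0,0,0,0],
])

```text
clock: 41.23
position: [0.6416, -0.1754, 0.0484]
ee_rot: [2.734, 1.569, -0.546]
ft_force: [-0.4, 0.6, 10.6]
grip_width: 0.0003
```

Emit:
play_rows([
  [0,0,-0.002,0],
  [0,0,-0.002,0],
  [0,0,-0.002,0],
  [0,0,-0.002,0],
  [0,0,-0.002,0],
  [0,0,0,0],
])

```text
clock: 41.73
position: [0.6514, -0.1769, 0.0484]
ee_rot: [2.449, 1.57, -0.83]
ft_force: [0.5, 1.3, 10.8]
grip_width: 0.0004
```

Emit:
play_rows([
  [-0.02,0,0,0],
  [-0.03,0,0.01,0],
  [0,0,0.008,0],
  [0,0,0,0],
])

```text
clock: 42.07
position: [0.6318, -0.174, 0.0983]
ee_rot: [-1.815, 1.57, 1.188]
ft_force: [-1.0, 0.4, -0.4]
grip_width: 0.0004
```

Run:
```python
from h import *
go((.641,-.1755,.0484),-98)
b=grab('scene','s32'); crop(b,160,185,60,45,12,'s32c')
```

```text
t 42.07 p [ 0.6318 -0.174   0.0983] jaw -98.0 x [ 0.  0. -1.] F [-1.   0.4 -0.4] w 0.0004 j6 1.4
 shift [ 0.0499  0.0002 -0.0093] turn 0.0 (alt -180.0 ) j6 deg 80.5
```

View pics/s32c.png

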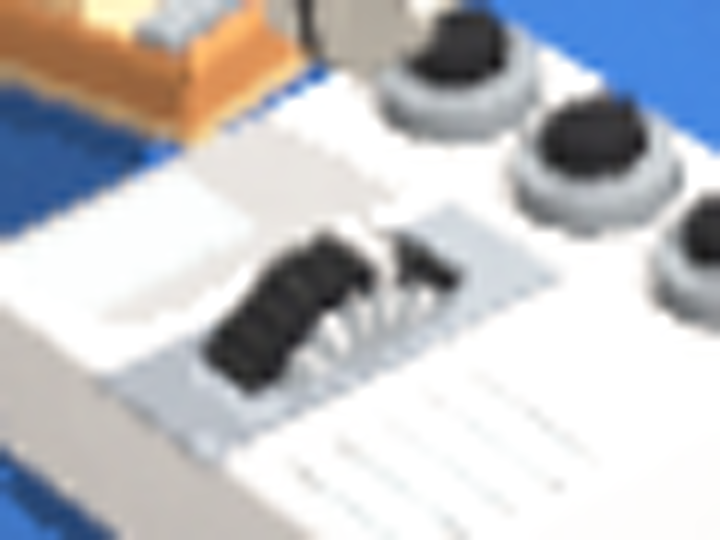

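Line moved one tick on, to (385,260) in the crop, which is click 1. Same stroke again.

Emit:
play_rows([
  [0.03,0,-0.0093,0],
  [0.015,0,0,0],
  [0.003,0,0,0],
  [0.0015,0,0,0],
  [0,0,0,0],
  [0,0,0,0],
])

```text
clock: 42.62
position: [0.6428, -0.1756, 0.0485]
ee_rot: [2.132, 1.57, -1.148]
ft_force: [-0.8, -0.0, 11.5]
grip_width: 0.0001
```

Emit:
play_rows([
  [0,0,-0.002,0],
  [0,0,-0.002,0],
  [0,0,-0.002,0],
  [0,0,-0.002,0],
  [0,0,-0.002,0],
  [0,0,0,0],
])

```text
clock: 43.12
position: [0.6527, -0.1771, 0.0484]
ee_rot: [1.666, 1.57, -1.613]
ft_force: [-0.4, 1.2, 9.8]
grip_width: 0.0004
```

Emit:
play_rows([
  [-0.02,0,0,0],
  [-0.03,0,0.01,0],
  [0,0,0.01,0],
  [0,0,0,0],
])

```text
clock: 43.45
position: [0.6313, -0.1739, 0.0987]
ee_rot: [-1.916, 1.57, 1.087]
ft_force: [-0.9, 0.7, -0.6]
grip_width: 0.0005
```

Run:
```python
from h import *
go((.641,-.1755,.0484),-98)
b=grab('scene','s33'); crop(b,160,185,60,45,12,'s33c')
```

```text
t 43.45 p [ 0.6313 -0.1739  0.0987] jaw -97.9 x [ 0.  0. -1.] F [-0.9  0.7 -0.6] w 0.0005 j6 1.4
 shift [ 0.0503  0.0002 -0.0098] turn 0.1 (alt -179.9 ) j6 deg 80.4
```

View pics/s33c.png

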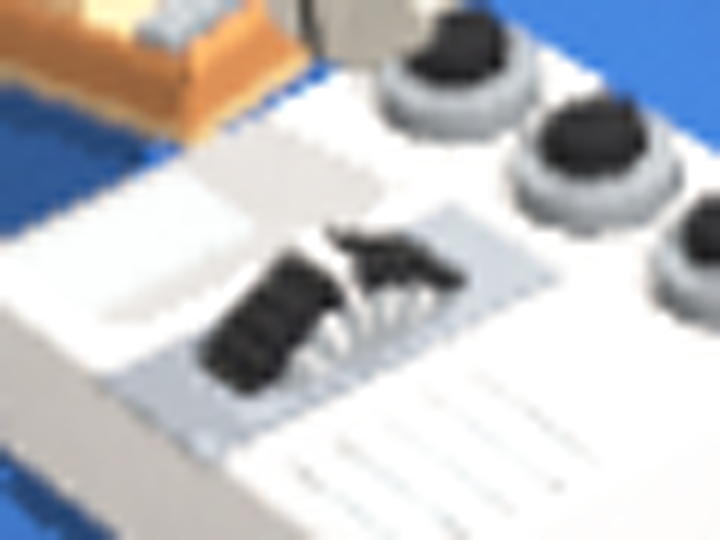

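Click 2: the line meets the middle tick at about (350,270). One more stroke.

Emit:
play_rows([
  [0.03,0,-0.0095,0],
  [0.015,0,0,0],
  [0.003,0,0,0],
  [0.0015,0,0,0],
  [0,0,0,0],
  [0,0,0,0],
])

```text
clock: 44.0
position: [0.642, -0.1755, 0.0486]
ee_rot: [0.701, 1.57, -2.579]
ft_force: [-0.5, 1.3, 7.2]
grip_width: 0.0006
```

Emit:
play_rows([
  [0,0,-0.002,0],
  [0,0,-0.002,0],
  [0,0,-0.002,0],
  [0,0,-0.002,0],
  [0,0,-0.002,0],
  [0,0,0,0],
])

```text
clock: 44.5
position: [0.6524, -0.177, 0.0485]
ee_rot: [1.325, 1.57, -1.954]
ft_force: [-1.1, 0.2, 7.7]
grip_width: 0.0004
```

Emit:
play_rows([
  [-0.02,0,0,0],
  [-0.03,0,0.02,0],
  [0,0,0.02,0],
  [0,0,0,0],
  [0,0,0,0],
])

```text
clock: 44.92
position: [0.611, -0.1712, 0.0982]
ee_rot: [0.007, 1.569, 3.01]
ft_force: [0.3, -0.4, 0.3]
grip_width: 0.0006
```

Run:
```python
from h import *
go((.5794,-.1151,.07),-98)
b=grab('scene','s34'); crop(b,160,185,60,45,12,'s34c')
```

```text
t 44.92 p [ 0.611  -0.1712  0.0982] jaw -97.9 x [-0.002  0.    -1.   ] F [ 0.3 -0.4  0.3] w 0.0006 j6 1.4
 shift [ 0.0282 -0.0512  0.039 ] turn 0.1 (alt -179.9 ) j6 deg 80.1
```

View pics/s34c.png

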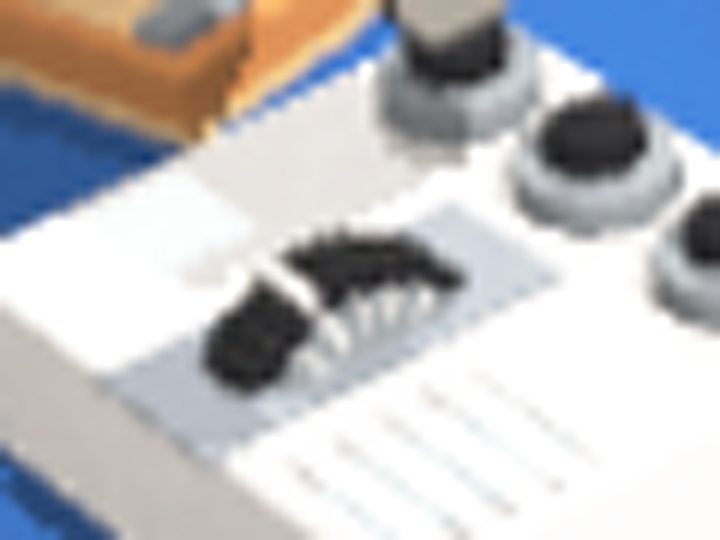

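Run:
```python
from h import *
a=grab('top','t34'); b=cv2.imread('pics/s34.png'); crop(b,110,140,270,180,2.9,'s34f'); cv2.imwrite('pics/t34f.png',a)
```

```text
(no output)
```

View pics/s34f.png

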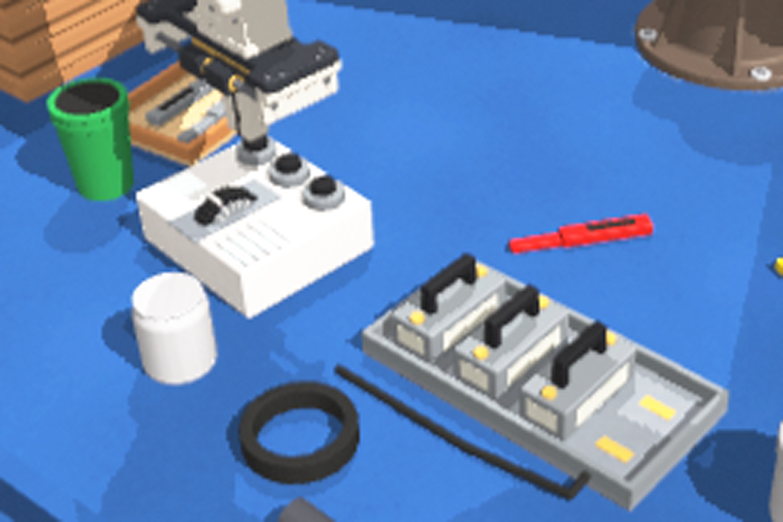

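View pics/t34f.png

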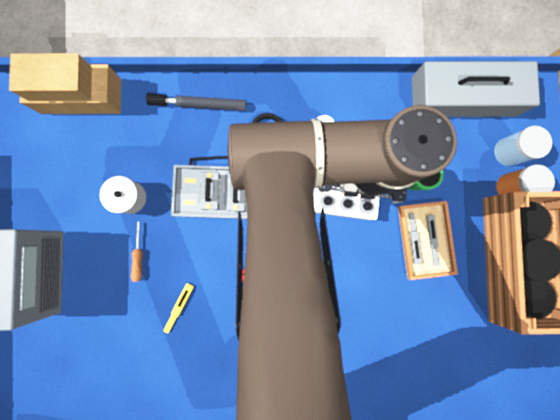

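Emit:
play_rows([
  [0,-0.026,0.02,0],
  [0.01,-0.025,0.019,0],
  [0.01,0,0,0],
  [0,0,0,0],
  [0,0,0,0],
])

```text
clock: 45.43
position: [0.5804, -0.1154, 0.0779]
ee_rot: [0.378, 1.569, -2.901]
ft_force: [0.2, 0.1, -0.3]
grip_width: 0.0007
```

Run:
```python
from h import *
go((.5794,-.1151,.05),-98)
b=grab('scene','s35'); crop(b,180,150,80,65,9,'s35c')
```

```text
t 45.43 p [ 0.5804 -0.1154  0.0779] jaw -97.9 x [-0.002 -0.001 -1.   ] F [ 0.2  0.1 -0.3] w 0.0007 j6 1.3
 shift [ 0.0279 -0.0002  0.0009] turn 0.1 (alt -179.9 ) j6 deg 74.4
```

View pics/s35c.png

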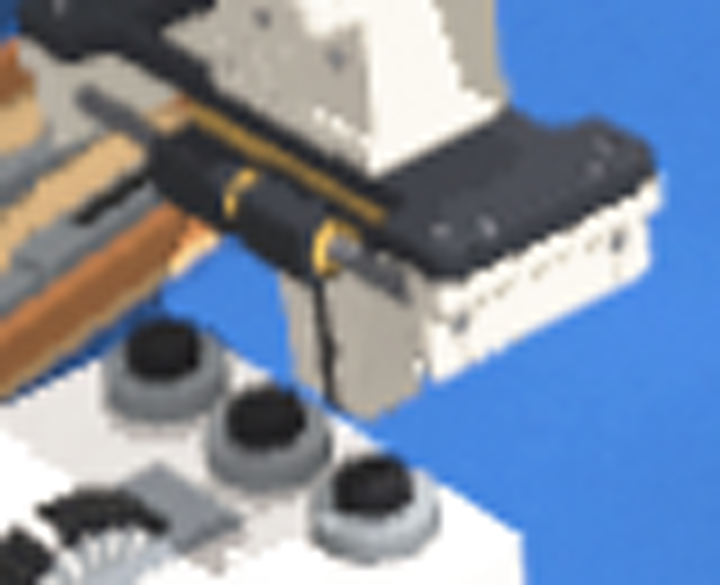

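Emit:
play_rows([
  [0.015,0,0,0],
  [0.01,0,0,0],
  [0.004,0,0,0],
  [0,0,0,0],
  [0,0,0,0],
])

```text
clock: 45.9
position: [0.5802, -0.1159, 0.0499]
ee_rot: [0.487, 1.57, -2.794]
ft_force: [-0.1, -1.0, 2.1]
grip_width: 0.0006
```

Emit:
play_rows([
  [0.003,0,0,0],
  [0,0,0,0],
  [0,0,0,0],
])

```text
clock: 46.15
position: [0.5808, -0.1157, 0.0475]
ee_rot: [2.939, 1.57, -0.341]
ft_force: [-1.6, -1.0, 3.1]
grip_width: 0.0004
```

Emit:
play_rows([
  [0.002,0,0,0],
  [0,0,0,0],
  [0,0,0,0],
])

```text
clock: 46.4
position: [0.5808, -0.1156, 0.0453]
ee_rot: [2.956, 1.57, -0.324]
ft_force: [0.3, -3.2, 4.3]
grip_width: 0.0003
```

Emit:
play_rows([
  [0.002,0,0,0],
  [0,0,0,0],
  [0,0,0,0],
])

```text
clock: 46.65
position: [0.5808, -0.1156, 0.0439]
ee_rot: [2.872, 1.57, -0.408]
ft_force: [-1.6, -2.6, 10.6]
grip_width: 0.0006
```

Emit:
play_rows([
  [0.002,0,0,0],
  [0,0,0,0],
  [0,0,0,0],
])

```text
clock: 46.9
position: [0.581, -0.1156, 0.0436]
ee_rot: [2.896, 1.569, -0.383]
ft_force: [-7.1, 0.0, 24.6]
grip_width: 0.0004
```

Left key bottomed: the reading stopped at 0.0436 against a contact height of about 0.050. Next is the right key, 104 mm along tool y.

Emit:
play_rows([
  [-0.02,0,0,0],
  [-0.02,0,0,0],
  [0,0.035,0,0],
  [0,0.035,0,0],
  [0,0.034,0,0],
  [0,0,0,0],
  [0,0,0,0],
])

```text
clock: 47.48
position: [0.565, -0.2195, 0.0801]
ee_rot: [-0.489, 1.569, 2.511]
ft_force: [0.0, 0.6, -0.9]
grip_width: 0.0005
```

Run:
```python
from h import *
go((.565,-.2182,.05),-98)
b=grab('scene','s36'); crop(b,160,140,90,70,8,'s36c')
```

```text
t 47.48 p [ 0.565  -0.2195  0.0801] jaw -98.1 x [-0.001  0.001 -1.   ] F [ 0.   0.6 -0.9] w 0.0005 j6 1.48
 shift [ 0.0301 -0.0013  0.0001] turn -0.1 (alt 179.9 ) j6 deg 84.7
```

View pics/s36c.png

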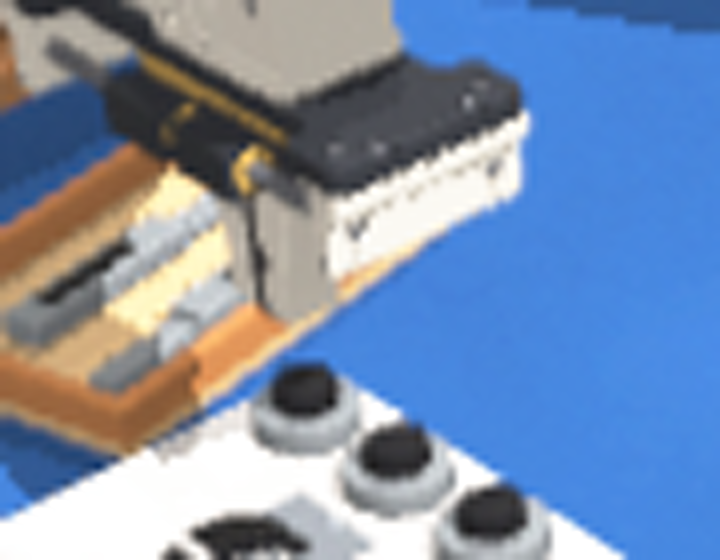

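Emit:
play_rows([
  [0.015,-0.001,0,0],
  [0.013,0,0,0],
  [0.004,0,0,0],
  [0.002,0,0,0],
  [0.002,0,0,0],
  [0,0,0,0],
  [0,0,0,0],
])

```text
clock: 48.12
position: [0.5664, -0.217, 0.0456]
ee_rot: [-2.944, 1.57, 0.06]
ft_force: [-1.2, 2.1, 4.9]
grip_width: 0.0004
```

Emit:
play_rows([
  [0.001,0,0,0],
  [0,0,0,0],
  [0,0,0,0],
])

```text
clock: 48.37
position: [0.5666, -0.2173, 0.0444]
ee_rot: [-2.982, 1.57, 0.021]
ft_force: [0.1, 3.3, 5.1]
grip_width: 0.0005
```

Emit:
play_rows([
  [0.001,0,0,0],
  [0,0,0,0],
  [0,0,0,0],
])

```text
clock: 48.62
position: [0.5667, -0.2174, 0.0439]
ee_rot: [3.135, 1.569, -0.145]
ft_force: [-2.7, 4.9, 9.6]
grip_width: 0.0007
```

Emit:
play_rows([
  [0.001,0,0,0],
  [0,0,0,0],
  [-0.02,0,0,0],
  [-0.02,0,0,0],
  [0,-0.026,0,0],
  [0,-0.026,0,0],
  [0,0,0,0],
  [0,0,0,0],
])

```text
clock: 49.28
position: [0.5735, -0.1652, 0.0819]
ee_rot: [2.875, 1.57, -0.403]
ft_force: [0.0, 0.2, 0.1]
grip_width: 0.0007
```

Run:
```python
from h import *
go((.573,-.1665,.05),-98)
```

```text
t 49.28 p [ 0.5735 -0.1652  0.0819] jaw -97.8 x [ 0. -0. -1.] F [0.  0.2 0.1] w 0.0007 j6 1.39
 shift [0.0319 0.0014 0.0004] turn 0.2 (alt -179.8 ) j6 deg 79.5
```

Emit:
play_rows([
  [0.015,0.001,0,0],
  [0.015,0,0,0],
  [0.004,0,0,0],
  [0.002,0,0,0],
  [0.002,0,0,0],
  [0,0,0,0],
  [0,0,0,0],
])

```text
clock: 49.87
position: [0.5726, -0.1675, 0.0445]
ee_rot: [0.595, 1.57, -2.685]
ft_force: [-2.9, 0.1, 5.9]
grip_width: 0.0004
```

Emit:
play_rows([
  [0.001,0,0,0],
  [0.001,0,0,0],
  [0,0,0,0],
  [0,0,0,0],
])

```text
clock: 50.2
position: [0.573, -0.1675, 0.0438]
ee_rot: [2.189, 1.57, -1.091]
ft_force: [-8.0, 0.9, 14.3]
grip_width: 0.0004
```

Emit:
play_rows([
  [-0.02,0,0,0],
  [-0.04,0,0,0],
  [-0.04,0,0,0],
  [-0.02,0.02,0.03,0],
  [0,0.035,0.02,0],
  [0,0.035,0.02,0],
  [0,0.035,0.02,0],
  [0,0.035,0.02,0],
])

```text
clock: 50.87
position: [0.4413, -0.3114, 0.1629]
ee_rot: [2.996, 1.568, -0.283]
ft_force: [1.4, 0.1, -0.3]
grip_width: 0.0004
```

Emit:
play_rows([
  [0,0.04,0,0],
  [0,0.04,0,0],
  [0,0.04,0,0],
  [0,0.04,0,0],
  [0,0.04,0,0],
  [0,0.04,0,0],
  [0,0,0,0],
  [0,0,0,0],
])

```text
clock: 51.53
position: [0.4079, -0.5501, 0.1609]
ee_rot: [-0.431, 1.57, 2.569]
ft_force: [0.1, -0.2, -0.7]
grip_width: 0.0001
```

Run:
```python
from h import *
st()
b=grab('scene','s40'); a=grab('top','t40'); crop(b,160,185,60,45,12,'s40c'); crop(b,110,140,270,180,2.9,'s40f'); crop(a,150,130,320,160,2.5,'t40f')
```

```text
t 51.53 p [ 0.4079 -0.5501  0.1609] jaw -98.1 x [-0.001  0.    -1.   ] F [ 0.1 -0.2 -0.7] w 0.0001 j6 2.08
```

View pics/s40c.png

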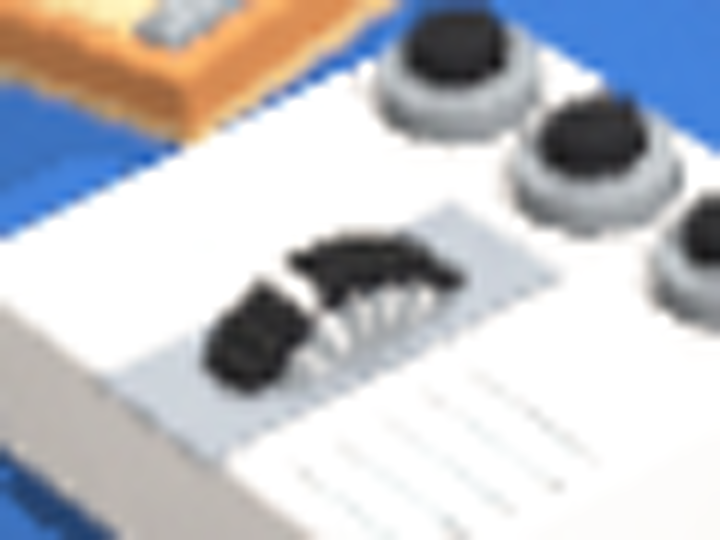

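View pics/s40f.png

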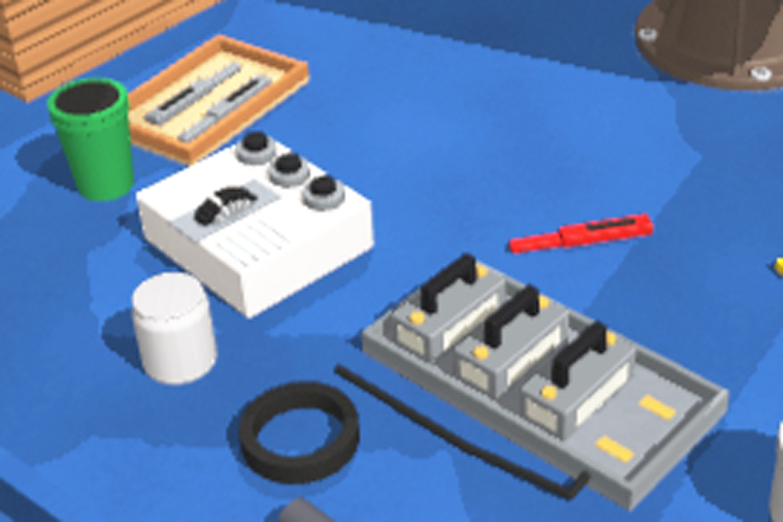

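View pics/t40f.png

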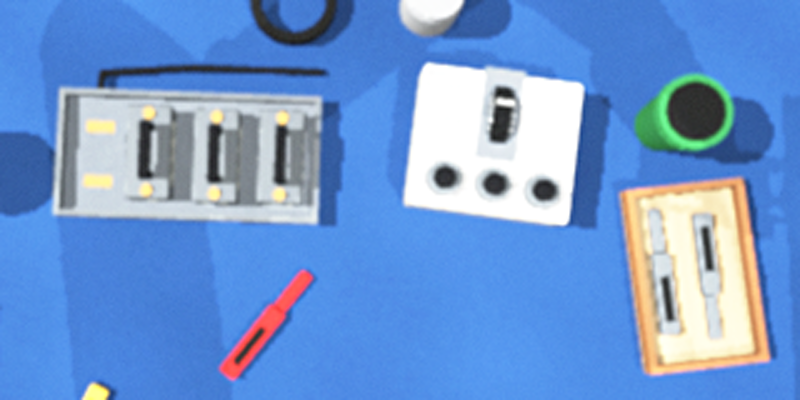

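Run:
```python
from h import *
print(ticket.hand_in()); st()
```

```text
the job is handed in; nothing more can be done
None
the job is handed in; nothing more can be done
```

The job is done and handed in at about 52 s of the 210 s allowed.

- **Lever:** the grey lever lies in the wooden tool tray beside its twin, pointing the opposite way. My first three grips missed it because the real fingertips sit about 27 mm above the reported TCP; the lever did not move, and I corrected for this afterwards.
- **Batteries:** three were on the shelf, and the last pictures show all three in the charging tray, handle up.
- **Thumbwheel:** I rolled it back until another stroke no longer moved the white line, then forward one click at a time for three clicks. The line ended at the fourth tick, which is click 3. It was still there after the keys were pressed.
- **Keys:** pressed left, then right, then middle. Each stopped about 6 mm down at 10 to 25 N.

**Checks that disagreed:**
- The two cameras differed by about 6 to 12 mm. The top view agreed with the arm's own position when I placed the first battery.
- One thumbwheel stroke and the left key press reached 23 to 25 N at the wrist, more than needed but well under the limits.

In the last pictures I saw no bystander or look-alike out of place, and the arm was clear of everything.

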